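# Drive the worn bush out of a test chamber's fan bearing housing

### The job

Drive the worn bronze bush out of the bearing housing on the press-out stand: take the larger bush driver from its wooden block, feel its pilot nose into the bush and press straight down, steadily and never with more than 40 N, until the bush is right out of the housing and down on the floor of the receiver cage below it. Then draw the driver out and put it back upright and fully home in its own hole, and leave the other things where they are.

Things in the scene. Friction and masses are not known exactly. Their poses are not given: they have to be found in the camera images.
- stand: Heavy immovable press-out stand, base plate 120 x 136 mm; origin under its centre on the table, z up. On its two steel parallels (along x) a grey cast-iron bearing housing is bolted through slotted holes: square flange 96 mm, round boss 58 mm across, top face 94 mm above the table, 34 mm high, vertical bore 26 mm. The bore lies 2.5 to 7 mm off the origin, unmeasured, at most 5 mm in x and in y
- bush (a joint): How far (m) the worn bush has been driven down. Bronze tube in the housing's bore: 24 mm outside, 14 mm bore, 30 mm long, axis vertical. At 0 its top rim is 2 mm below the housing's top face (92 mm above the table). It is a push fit: it drags at about 15 N all the way and stays where it is left, is clear of the housing at 0.032, and lands hard on the receiver cage's floor at 0.0345
- driver: Larger of two round steel bush drivers, 108 mm long, 0.36 kg. Origin at the middle of its grip (28 mm across, 50 mm long), z up its axis. Below the grip: collar 36 mm across, 6 mm thick, which rests on the block; then a shank 23 mm across, 38 mm long, whose lower shoulder (69 mm below the origin) bears on the bush's rim; then the pilot nose, 12 mm across
- driver_tip (a point): Centre of the end of the driver's pilot nose (12 mm across, 14 mm long; end chamfered 1.3 mm), 83 mm below the driver's origin along its axis. With the bush on the cage floor the driver's collar stands 1.5 mm clear of the housing's top face
- rack_hole (a point): Centre of the mouth of the larger driver's own hole (26 mm wide, right through) in the fixed wooden block, 150 x 64 mm and 60 mm high; z up, the block's long side along y. The hole lies 37.5 mm from the block's middle towards +y. With the driver fully home its origin is 31 mm above this point
- small_driver: The smaller bush driver (grip 20 mm, collar 26 mm across, same lengths), standing in the block's other, 17 mm hole, 75 mm from the larger one's; to be left alone. Origin at the middle of its grip
- new_bush: The new bush, same size as the worn one, standing loose on the table; to be left alone. Origin at its middle
- screwdriver: Screwdriver with a red handle lying on the table, to be left alone
- spray_can: Upright spray can 64 mm across and 170 mm high on the table, to be left alone

How it is judged:
On the way, in this order (a step that is already met when the one before it is completed fails the run):
1. the driver, bearing on the bush, has started it down its bore (value of joint bush above 0.005 m and contact force between driver and stand above 2 N), for 0.05 s.
2. the bush is right out of the housing, in the receiver cage (value of joint bush above 0.0325 m), for 0.1 s.
At the end, for the whole second after the job is handed in: The bush is right out of the housing and down on the receiver cage's floor (driven at least 32.5 mm of 34.5), and the larger driver stands upright (within 3.4 degrees) in its own hole, centred within 4 mm and down to within 3 mm of its collar resting on the block, released and at rest (value of joint bush above 0.0325 m and horizontal distance between driver and rack_hole below 0.004 m and z of driver in the frame of rack_hole below 0.034 m and angle between driver's own z axis and vertical below 0.06 rad and linear speed of driver below 0.02 m/s); the robot touches nothing.
It fails at once if the driver was pressed on the housing, the bush or the stand with more than 40 N (contact force between driver and stand above 40 N).
It fails at once if another thing was disturbed: the smaller driver, the new bush, the screwdriver or the spray can moved more than 15 mm (distance of any of small_driver, new_bush, screwdriver, spray_can from where it was at the start of the episode above 0.015 m).
It also fails if it takes over 72 s, if anything falls off the work surface, if the arm or the gripper's body presses on something with over 40 N, if the wrist force passes 120 N, or if a joint passes its speed limit or range.

### The arm

A 7-joint arm with a two-finger parallel gripper is mounted at the origin on the work surface. World frame = base frame: x ahead of the robot, y to its left, z up, the work surface at z = 0. Lengths are in m, angles in rad, forces in N, time in s.
With the tool pointing down it reaches from about 0.425 to 0.875 m from the base axis. Payload 4.7 kg.
Tool frame: the origin (TCP) lies at the very end of the fingers, on their centre line; the grasp point (between the pads) lies 19 mm behind it; x points along the fingers, z is the direction in which the jaws open and shut, and the axes are right-handed (so a half turn about x gives the same grasp; the last joint's range is limited). The gripper opens to 87 mm and grips with 3 to 60 N. Pads are 19 mm wide; open, the fingers measure 117 mm over their backs; the gripper's body (75 mm by 190 mm) begins 51 mm behind the grasp point.
Start: joints at [-1.251, 0.321, -0.07, 1.45, 0.023, 1.371, -0.057], TCP at [0.196, 0.62, 0.223] pointing down, gripper open.
Joint ranges: [-2.86, 2.86], [-0.3, 2.09], [-1.38, 1.24], [0.06, 2.45], [-1.56, 4.7], [0.09, 2.05], [-2.69, 2.69]. Speed limits (rad/s): [2.57, 2.57, 3.14, 3.14, 3.14, 3.14, 3.14].

### API

Orientations are given as a rotation vector (axis times angle).
In Python, from bench import * gives the robot as it stands.
- The arm moves only by the shell command python3 -m handwheel 'ROWS' [OPENING] [FORCE]. ROWS is JSON, a list of rows, each an object with "xyz": the shift along the world's x, y, z in cm, a list of three; "angular": the turn, a rotation vector about the world's x, y, z in degrees, a list of three. A call has 1 to 5 rows; each row shifts and turns the pose as measured when the row begins; what a row does not reach is not made up. A row lasts 1/12 s, in which the tool goes at most 41.7 mm and 7.16 degrees, less where a joint would pass 70% of its speed; a pose out of reach is approached as far as the arm can. A call with a gripper value outside its range is refused whole. OPENING is the finger opening in cm, from 0 to 8.7, set as the call begins (- or left out, the last holds). The fingers move at their own pace and stop on an object; FORCE is the grip in N (left out, the last holds). Time passes only in rows, so rows that do not move let the fingers close. It gives the time, the measured TCP pose, the force and the opening at its end, in the units of the state.
- get_state(): the state, without advancing time (a new reading comes with each control period).
- get_image(name): name is "scene" or "top"; returns a dict with "pixels" (420x560x3 uint8, blue, green, red), "K" (3x3 intrinsics, pixels), "cam_to_world" (4x4, takes a point from camera to world coordinates). Camera axes: x right, y down, z forward; pixel columns grow to the right and rows downward; lengths in m; the calibration is good to about 2 mm. A picture is of the moment at which its call begins. There is no depth.
- close_job(): hands the job in, once; it reports no verdict.
The state is a dict: "time": time; "joint_positions": joint angles; "qd": joint speeds; "joint_torque": joint torques, N m; "position": TCP position; "tool_rot": TCP orientation; "ft_force": force on the tool from outside, world axes, zero at the start; "torque": the same for the moment, N m; "grip_width": opening from 0.0 (shut) to 1.0 (fully open).
Only numpy, scipy, OpenCV 4.12 (cv2) and the standard library are available. Lean on these libraries where they do the work, as an engineer would, in place of code of your own. Each camera call takes 0.05 s, during which the arm holds its last target.

## Working session

There is one attempt and no reset: what is moved stays moved. The work goes in short steps, Python scripts to look and compute and a shell command to move; the robot and the scene stay as the last step left them, time stands still between calls to the robot, and variables do not carry over. Pictures are saved under pics/ and viewed, and the job is handed in when it is done.

```bash
ls; mkdir -p pics
python3 - <<'E'
from bench import *
import cv2
s=get_state(); print({k:(v if not hasattr(v,'round') else v) for k,v in s.items()})
for n in("scene","top"):
    i=get_image(n); cv2.imwrite(f"pics/{n}0.png",i["pixels"]); print(n,i["K"],i["cam_to_world"])
E
```

```text
pics
{'time': 0.0, 'joint_positions': array([-1.25084704,  0.32183321, -0.07011939,  1.45169319,  0.02260179,
        1.37081679, -0.05687092]), 'qd': array([ 9.12511877e-04,  1.46392188e-04,  1.99796368e-03, -9.75717364e-04,
        1.00849271e-03, -1.56880233e-05,  9.05354705e-04]), 'joint_torque': array([-2.63482752e-04, -4.91284525e+01, -4.04180037e-01, -3.12524915e+01,
       -6.40406320e-02,  4.40571865e-02,  1.82085441e-04]), 'position': array([0.19557338, 0.6192806 , 0.22144604]), 'tool_rot': array([-0.98231803,  1.34003909,  0.98027195]), 'ft_force': array([-0.69579901, -0.23270652,  0.7154454 ]), 'torque': array([-0.00059587,  0.06023721,  0.01083995]), 'grip_width': 0.9959522691938646}
scene [[487.5759376    0.         284.10782485]
 [  0.         487.5759376  210.04733187]
 [  0.           0.           1.        ]] [[ 0.48263321  0.55414157 -0.67822733  1.33375806]
 [ 0.87579939 -0.29972361  0.37834005 -0.38885528]
 [ 0.00637321 -0.77659055 -0.62997341  0.76706314]
 [ 0.          0.          0.          1.        ]]
top [[520.2280394    0.         269.12170458]
 [  0.         520.2280394  210.37474048]
 [  0.           0.           1.        ]] [[ 0.0173045  -0.98914724  0.14590511  0.41167969]
 [-0.99980168 -0.01855702 -0.0072277   0.01495999]
 [ 0.00985682 -0.1457511  -0.98927219  1.30972022]
 [ 0.          0.          0.          1.        ]]
```

View pics/scene0.png

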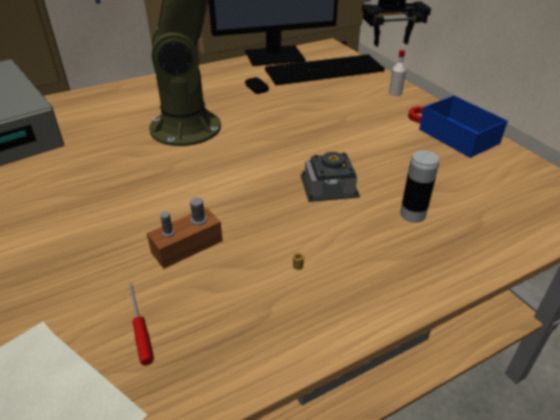

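View pics/top0.png

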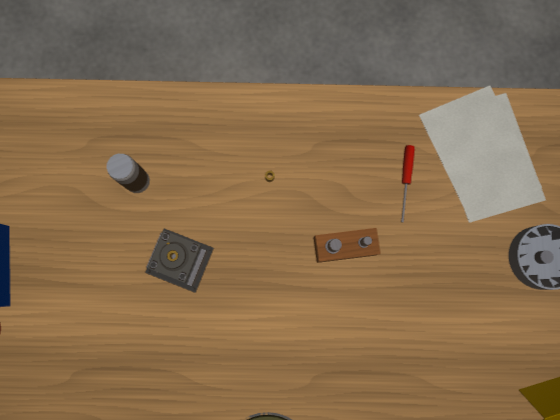

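The scene view has the block at about (185,237) with the drivers' grips on it, and the stand at (331,177). In the top view the larger driver is at (334,245), the smaller at (366,241), the bush at (172,256), the new bush at (269,176) and the can at (125,170). Next I'll zoom in.

```bash
cat > h.py <<'E'
from bench import *
import cv2, numpy as np
def ray(im,u,v):
    K=im["K"];T=im["cam_to_world"]; d=T[:3,:3]@np.linalg.solve(K,[u,v,1.]); return T[:3,3],d
def onz(im,u,v,z):
    o,d=ray(im,u,v); return o+d*(z-o[2])/d[2]
def proj(im,p):
    T=im["cam_to_world"]; c=T[:3,:3].T@(np.array(p)-T[:3,3]); q=im["K"]@c; return q[:2]/q[2]
def tri(a,pa,b,pb):
    oa,da=ray(a,*pa);ob,db=ray(b,*pb);A=np.c_[da,-db]
    t=np.linalg.lstsq(A,ob-oa,rcond=None)[0]; p,q=oa+t[0]*da,ob+t[1]*db
    return (p+q)/2,np.linalg.norm(p-q)
def crop(im,x,y,w,h,s,name):
    cv2.imwrite(name,cv2.resize(im["pixels"][y:y+h,x:x+w],None,fx=s,fy=s,interpolation=cv2.INTER_CUBIC))
E
python3 - <<'E'
from h import *
t=get_image("top");s=get_image("scene")
A=cv2.resize(t["pixels"][220:270,305:390],None,fx=8,fy=8,interpolation=cv2.INTER_CUBIC); cv2.imwrite("pics/tb.png",A)
crop(t,140,222,80,75,8,"pics/ts.png")
crop(s,140,190,90,75,8,"pics/sb.png"); crop(s,295,145,70,60,9,"pics/ss.png")
E
```

```text
(no output)
```

View pics/tb.png

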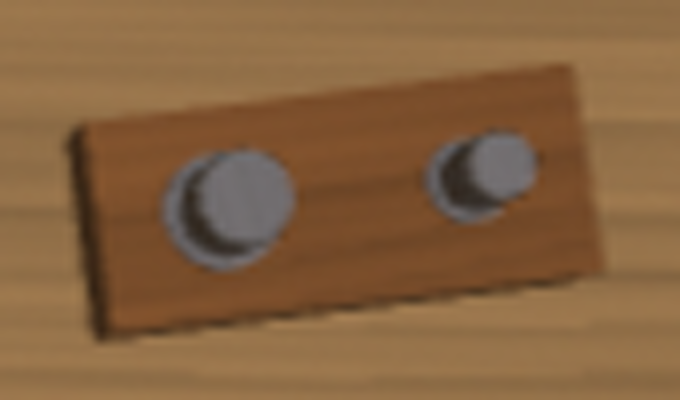

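View pics/ts.png

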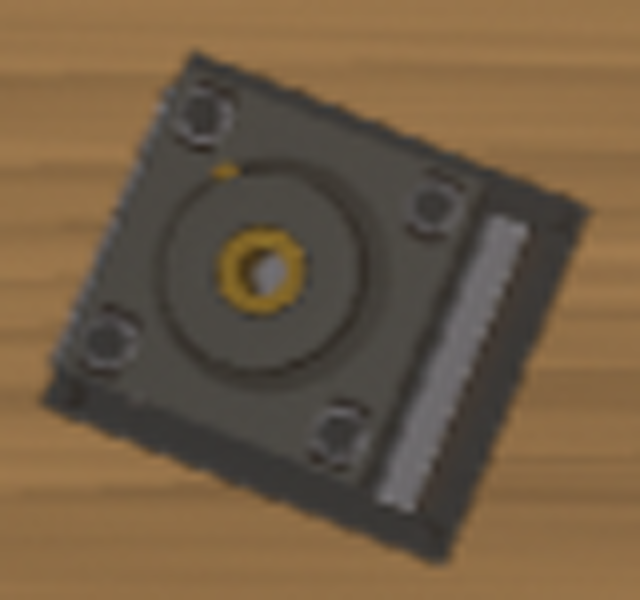

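View pics/sb.png

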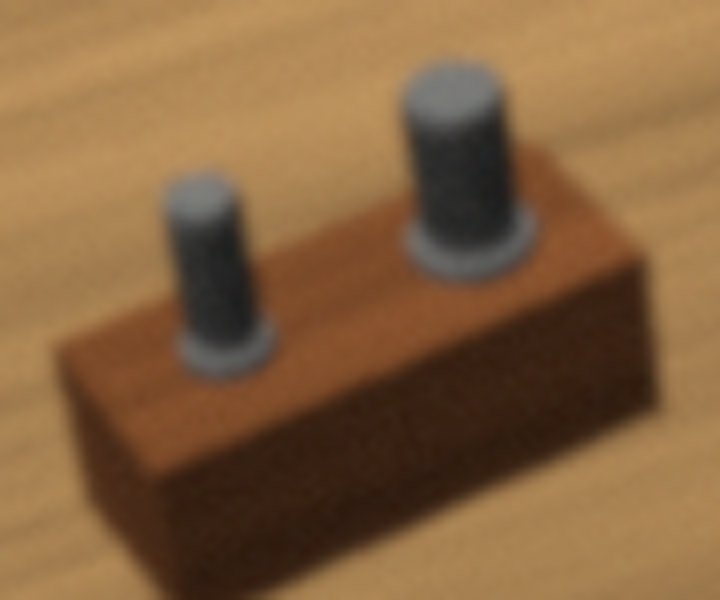

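View pics/ss.png

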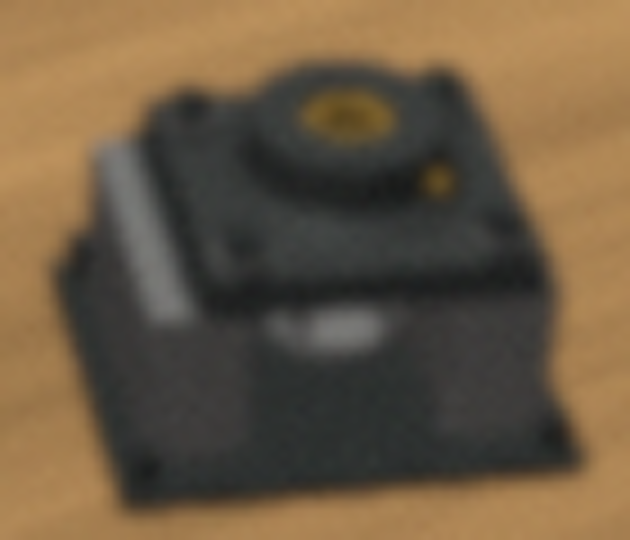

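Run:
```python
from h import *
t=get_image("top");s=get_image("scene")
def bush(im,x,y,w,h):
    g=cv2.cvtColor(im["pixels"][y:y+h,x:x+w],cv2.COLOR_BGR2HSV)
    G=cv2.resize(g,None,fx=8,fy=8,interpolation=cv2.INTER_CUBIC)
    m=((G[...,1]>130)).astype(np.uint8)
    c=max(cv2.findContours(m,cv2.RETR_EXTERNAL,cv2.CHAIN_APPROX_NONE)[0],key=cv2.contourArea)
    e=cv2.fitEllipse(cv2.convexHull(c)); print(e)
    return (e[0][0]+.5)/8-.5+x,(e[0][1]+.5)/8-.5+y
bt=bush(t,158,242,27,27); bs=bush(s,324,152,17,12)
print("bush",bt,bs,onz(t,*bt,.092),onz(s,*bs,.092),tri(t,bt,s,bs))
f=lambda X,Y,x0,y0,k:((X+.5)/k-.5+x0,(Y+.5)/k-.5+y0)
d1=f(244,199,305,220,8);d2=f(455,92,140,190,8)
print("driver top",onz(t,*d1,.116),onz(s,*d2,.116),tri(t,d1,s,d2))
d1=f(501,165,305,220,8);d2=f(203,198,140,190,8)
print("small top",onz(t,*d1,.116),onz(s,*d2,.116))
c=f(228,210,305,220,8);print("collar",onz(t,*c,.066)); c=f(470,250,140,190,8);print(onz(s,*c,.066))
for P in[(80,125),(572,65),(605,270),(100,335)]:print("blk",onz(t,*f(*P,305,220,8),.06))
for P in[(58,345),(535,145),(648,262),(165,475)]:print("blk s",onz(s,*f(*P,140,190,8),.06))
# stand outline, tops of flange z .06
for P in[(195,52),(480,178),(55,365)]:print("flange",onz(t,*f(*P,140,222,8),.06))
print("can",onz(t,122,166,.17),"new",onz(t,269,176,.03))
```

```text
((116.32380676269531, 109.62300109863281), (85.28653717041016, 87.84540557861328), 60.746829986572266)
((77.5981216430664, 45.3931770324707), (36.54059982299805, 73.6866226196289), 94.33878326416016)
bush (172.1029758453369, 255.2653751373291) (333.2622652053833, 157.23664712905884) [0.48122799 0.23046501 0.092     ] [0.47993541 0.22910462 0.092     ] (array([0.48076265, 0.22958446, 0.09247526]), np.float64(0.0017885168926605034))
driver top [ 0.51139811 -0.14679034  0.116     ] [ 0.51548586 -0.14989589  0.116     ] (array([ 0.51143985, -0.1479565 ,  0.11250585]), np.float64(0.0014658892945046062))
small top [ 0.52254658 -0.22091393  0.116     ] [ 0.52662362 -0.22396849  0.116     ]
collar [ 0.51218983 -0.14876494  0.066     ]
[ 0.52165141 -0.1535088   0.066     ]
blk [ 0.53753313 -0.10487311  0.06      ]
blk [ 0.55848777 -0.25381675  0.06      ]
blk [ 0.49667744 -0.26296514  0.06      ]
blk [ 0.47451089 -0.11115535  0.06      ]
blk s [ 0.49903995 -0.26412564  0.06      ]
blk s [ 0.47951483 -0.11799634  0.06      ]
blk s [ 0.54314265 -0.10981088  0.06      ]
blk s [ 0.56230707 -0.2544399   0.06      ]
flange [0.54813411 0.25868916 0.06      ]
flange [0.5116786  0.17150909 0.06      ]
flange [0.45360771 0.29594375 0.06      ]
can [0.67389674 0.33734596 0.17      ] new [0.68765142 0.00742568 0.03      ]
```

```bash
cat >> h.py <<'E'
from scipy.spatial.transform import Rotation as R
def st():
    s=get_state();M=R.from_rotvec(s["tool_rot"]).as_matrix()
    print("t%.2f"%s["time"],"p",s["position"].round(4),"F",s["ft_force"].round(2),"T",s["torque"].round(2),"w%.3f"%(s["grip_width"]*8.7),"appr",M[:,0].round(4),"jaw",np.degrees(np.arctan2(M[1,2],M[0,2])).round(2),"jz",M[2,2].round(4),"q7 %.2f"%s["joint_positions"][6])
    return s,M
E
python3 -c "
from h import *
st()"
```

```text
t0.30 p [0.1957 0.6197 0.2222] F [-0.86  0.4  -0.14] T [ 0.07 -0.03 -0.01] w8.696 appr [-1.e-04 -6.e-04 -1.e+00] jaw 72.48 jz -0.0006 q7 -0.06
```

```bash
python3 -m handwheel '[{"xyz":[2.3,-3.3,0],"angular":[0,0,-6]},{"xyz":[2.3,-3.3,0],"angular":[0,0,-6]},{"xyz":[2.3,-3.3,0],"angular":[0,0,-6]},{"xyz":[2.3,-3.3,0],"angular":[0,0,-6]},{"xyz":[2.3,-3.3,0],"angular":[0,0,-6]}]' 8.7; python3 -c "
from h import *
st()"
```

```text
time: 0.72
position: [0.3022, 0.4565, 0.2193]
tool_rot: [-0.574, 1.496, 0.584]
ft_force: [0.6, -0.2, -0.2]
grip_width: 0.997
t0.72 p [0.3022 0.4565 0.2193] F [ 0.57 -0.2  -0.23] T [ 0.   -0.06 -0.05] w8.672 appr [-0.0059  0.0045 -1.    ] jaw 42.42 jz -0.0013 q7 -0.28
```

```bash
python3 -m handwheel '[{"xyz":[2.6,-3.2,0.2],"angular":[0,0,-6.5]},{"xyz":[2.6,-3.2,0],"angular":[0,0,-6.5]},{"xyz":[2.6,-3.2,0],"angular":[0,0,-6.5]},{"xyz":[2.6,-3.2,0],"angular":[0,0,-6.5]},{"xyz":[2.2,-3.4,0],"angular":[0,0,-6.5]}]'; python3 -m handwheel '[{"xyz":[1.8,-3.6,0],"angular":[0,0,0]},{"xyz":[1.5,-3.8,0],"angular":[0,0,0]},{"xyz":[1.2,-4,0],"angular":[0,0,0]},{"xyz":[1,-4,0],"angular":[0,0,0]},{"xyz":[1,-4,0],"angular":[0,0,0]}]'; python3 -c "
from h import *
st()"
```

```text
time: 1.13
position: [0.4287, 0.2903, 0.2224]
tool_rot: [-0.107, 1.568, 0.123]
ft_force: [1.0, -0.1, -0.0]
grip_width: 0.997
time: 1.55
position: [0.4957, 0.0938, 0.2234]
tool_rot: [-0.1, 1.564, 0.119]
ft_force: [0.8, 0.7, -0.3]
grip_width: 1.001
t1.55 p [0.4957 0.0938 0.2234] F [ 0.76  0.66 -0.34] T [-0.09 -0.01  0.01] w8.709 appr [ 0.0036  0.0122 -0.9999] jaw 7.99 jz 0.0052 q7 -0.09
```

```bash
cat >> h.py <<'E'
def fix(x=None,y=None,z=None,jaw=None):
    s,M=st();a=M[:,0];w=np.cross(a,[0,0,-1]);
    j=np.degrees(np.arctan2(M[1,2],M[0,2]))
    dz=0 if jaw is None else (jaw-j+90)%180-90
    p=s["position"];d=[0 if g is None else (g-q)*100 for g,q in zip((x,y,z),p)]
    print("shift cm",np.round(d,3),"turn deg",np.round([*np.degrees(w[:2]),dz],2))
E
python3 -m handwheel '[{"xyz":[0.3,-4,0],"angular":[-0.7,0.2,0.4]},{"xyz":[0.3,-4,0],"angular":[0,0,0]},{"xyz":[0.3,-4,0],"angular":[0,0,0]},{"xyz":[0.3,-4,0],"angular":[0,0,0]},{"xyz":[0.3,-4,0],"angular":[0,0,0]}]'; python3 -m handwheel '[{"xyz":[0.3,-4,-1],"angular":[0,0,0]},{"xyz":[0,0,0],"angular":[0,0,0]}]'; python3 -c "
from h import *
fix(.513,-.148,.16,8.4)"
```

```text
time: 1.97
position: [0.5109, -0.1138, 0.2248]
tool_rot: [-0.114, 1.563, 0.116]
ft_force: [0.3, -0.3, -0.6]
grip_width: 1.001
time: 2.13
position: [0.5125, -0.1644, 0.2163]
tool_rot: [-0.109, 1.56, 0.103]
ft_force: [-0.6, -0.5, 1.3]
grip_width: 1.003
t2.13 p [ 0.5125 -0.1644  0.2163] F [-0.56 -0.47  1.33] T [-0.05  0.16  0.03] w8.725 appr [ 0.008  -0.0032 -1.    ] jaw 7.76 jz 0.0075 q7 0.45
shift cm [ 0.053  1.638 -5.634] turn deg [0.18 0.46 0.64]
```

```bash
python3 -m handwheel '[{"xyz":[0,1.6,-2.8],"angular":[0.2,0.5,0.6]},{"xyz":[0,0,-2.8],"angular":[0,0,0]},{"xyz":[0,0,-1],"angular":[0,0,0]},{"xyz":[0,0,0],"angular":[0,0,0]}]';  python3 -c "
from h import *
fix(.513,-.148,.077,8.4)
t=get_image('top');s=get_image('scene')
crop(t,295,205,110,80,7,'pics/t1.png');crop(s,140,150,110,90,7,'pics/s1.png')
fix(.513,-.148,.077,8.4)
"
```

```text
time: 2.47
position: [0.5125, -0.1533, 0.1501]
tool_rot: [-0.107, 1.565, 0.105]
ft_force: [-0.3, -0.1, 0.9]
grip_width: 1.001
t2.47 p [ 0.5125 -0.1533  0.1501] F [-0.29 -0.1   0.89] T [-0.07  0.05  0.02] w8.705 appr [ 3.4e-03 -7.0e-04 -1.0e+00] jaw 7.75 jz 0.0033 q7 0.47
shift cm [ 0.048  0.533 -7.312] turn deg [0.04 0.2  0.65]
t2.57 p [ 0.5137 -0.1537  0.1522] F [ 0.03 -0.43  0.48] T [-0.1   0.05  0.01] w8.671 appr [ 0.0063 -0.0011 -1.    ] jaw 7.77 jz 0.0061 q7 0.47
shift cm [-0.071  0.568 -7.519] turn deg [0.06 0.36 0.63]
```

View pics/t1.png

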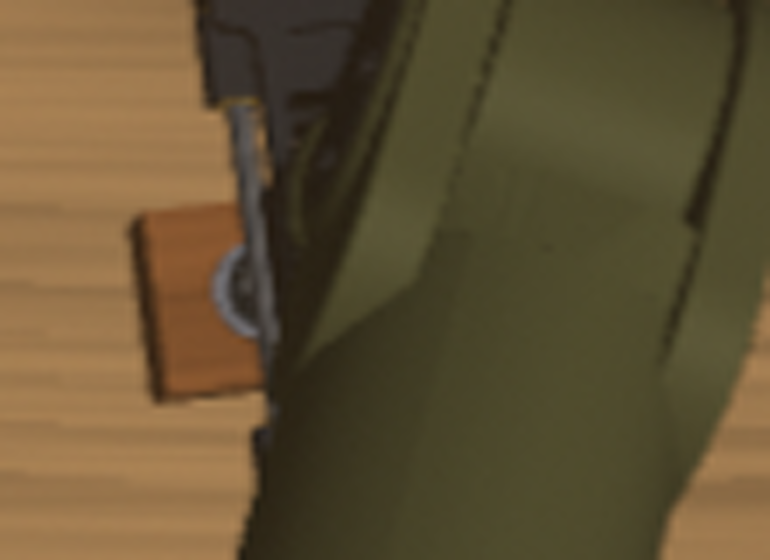

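View pics/s1.png

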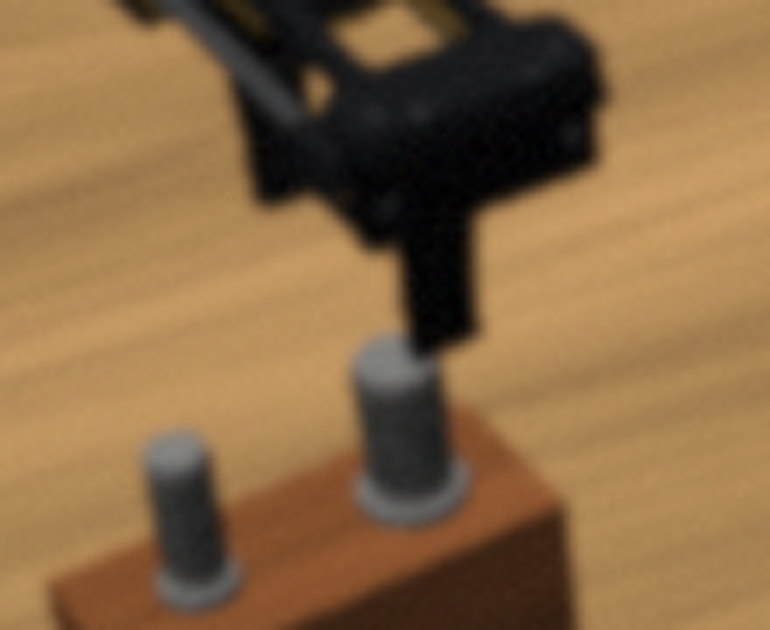

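Run:
```python
from h import *
s,M=st();im=get_image("scene");P=[]
for i in range(3): st(); get_image("scene")
p=s["position"];j=M[:,2];j=j if j[0]>0 else -j; k=np.cross([0,0,1],j)
for off in(.0435,.0585):
  for w in(-.0095,.0095):
    q=proj(im,p+off*j+w*k); print(off,w,q,"crop7",(q-[140,150]+.5)*7-.5)
for z in(.116,):
  for o in[(.513,-.148)]: print("crop drv",(proj(im,[*o,z])-[140,150]+.5)*7-.5)
```

```text
t2.57 p [ 0.5137 -0.1537  0.1522] F [ 0.03 -0.43  0.48] T [-0.1   0.05  0.01] w8.671 appr [ 0.0063 -0.0011 -1.    ] jaw 7.77 jz 0.0061 q7 0.47
t2.62 p [ 0.5145 -0.1539  0.153 ] F [-0.17 -0.38  0.86] T [-0.05  0.02 -0.06] w8.698 appr [ 0.0082 -0.0012 -1.    ] jaw 7.77 jz 0.0079 q7 0.47
t2.67 p [ 0.5148 -0.154   0.1534] F [-0.78  0.8   0.07] T [-0.08  0.05 -0.03] w8.678 appr [ 0.0092 -0.0013 -1.    ] jaw 7.78 jz 0.009 q7 0.47
t2.72 p [ 0.515  -0.1539  0.1535] F [-0.55  0.47  0.37] T [-0.07  0.07 -0.02] w8.684 appr [ 0.0097 -0.0012 -1.    ] jaw 7.78 jz 0.0094 q7 0.47
0.0435 -0.0095 [198.6603243  199.35177634] crop7 [413.62227009 348.46243437]
0.0435 0.0095 [206.77311873 196.03416171] crop7 [470.4118311  325.23913199]
0.0585 -0.0095 [202.25324837 202.96672569] crop7 [438.77273859 373.7670798 ]
0.0585 0.0095 [210.41020293 199.58600477] crop7 [495.8714205  350.10203338]
crop drv [400.94274982 354.30312062]
```

```bash
python3 -m handwheel '[{"xyz":[0,0.43,-3],"angular":[0.1,0.5,0.6]},{"xyz":[0,0,-2.5],"angular":[0,0,0]},{"xyz":[0,0,-1],"angular":[0,0,0]},{"xyz":[0,0,0],"angular":[0,0,0]}]';  python3 -c "
from h import *
fix(.5145,-.1495,.078,8.4)
s=get_image('scene')
crop(s,140,170,110,80,7,'pics/s2.png')
fix(.5145,-.1495,.078,8.4)
"
```

```text
time: 3.1
position: [0.5197, -0.1494, 0.0922]
tool_rot: [-0.116, 1.555, 0.117]
ft_force: [-0.2, -0.4, 0.4]
grip_width: 0.997
t3.10 p [ 0.5197 -0.1494  0.0922] F [-0.16 -0.43  0.36] T [-0.08  0.06  0.04] w8.678 appr [ 0.0123  0.0012 -0.9999] jaw 8.5 jz 0.0124 q7 0.53
shift cm [-0.515 -0.008 -1.416] turn deg [-0.07  0.71 -0.1 ]
t3.15 p [ 0.5201 -0.1497  0.0931] F [ 0.11 -0.21  0.28] T [-0.08  0.05 -0.04] w8.738 appr [ 0.0133  0.001  -0.9999] jaw 8.49 jz 0.0133 q7 0.53
shift cm [-0.558  0.018 -1.509] turn deg [-0.06  0.76 -0.09]
```

View pics/s2.png

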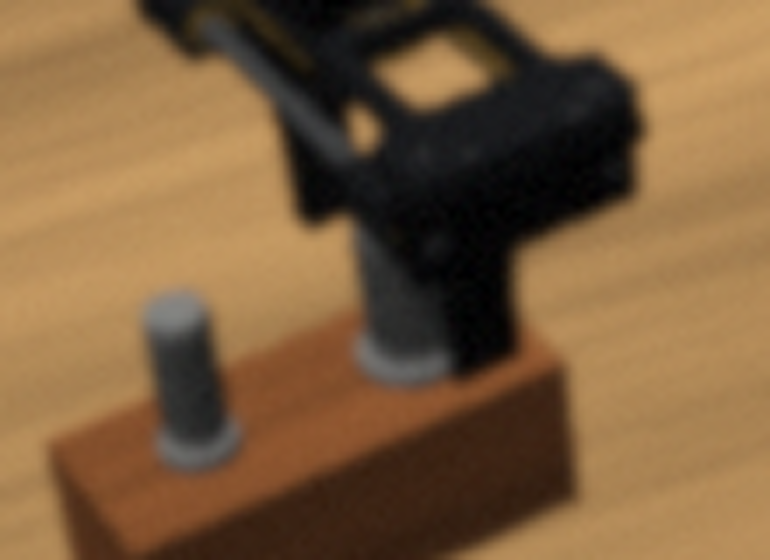

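```bash
python3 -m handwheel '[{"xyz":[-0.6,0.15,-1.3],"angular":[-0.1,0.8,-0.1]},{"xyz":[0,0,-0.4],"angular":[0,0.3,0]},{"xyz":[0,0,-0.3],"angular":[0,0,0]}]';  python3 -c "
from h import *
fix(.5145,-.1485,.078,8.4)
get_image('scene')
fix(.5145,-.1485,.078,8.4)
"
```

```text
time: 3.4
position: [0.5163, -0.1487, 0.0755]
tool_rot: [-0.116, 1.569, 0.114]
ft_force: [-0.1, -0.4, 0.7]
grip_width: 0.998
t3.40 p [ 0.5163 -0.1487  0.0755] F [-0.09 -0.45  0.67] T [-0.08  0.02  0.01] w8.682 appr [-0.0013 -0.0011 -1.    ] jaw 8.38 jz -0.0014 q7 0.53
shift cm [-0.183  0.019  0.249] turn deg [ 0.06 -0.07  0.02]
t3.45 p [ 0.5155 -0.1484  0.0747] F [-0.52  0.8  -1.02] T [-0.12  0.06 -0.01] w8.658 appr [-2.9e-03 -8.0e-04 -1.0e+00] jaw 8.39 jz -0.003 q7 0.53
shift cm [-0.099 -0.007  0.331] turn deg [ 0.05 -0.17  0.01]
```

```bash
python3 -m handwheel '[{"xyz":[0,0,0.1],"angular":[0,0,0]},{"xyz":[0,0,0],"angular":[0,0,0]},{"xyz":[0,0,0],"angular":[0,0,0]},{"xyz":[0,0,0],"angular":[0,0,0]},{"xyz":[0,0,0],"angular":[0,0,0]}]' 2 15; python3 -c "
from h import *
fix(jaw=8.4)"
```

```text
time: 3.87
position: [0.5165, -0.1488, 0.0771]
tool_rot: [-0.115, 1.569, 0.114]
ft_force: [0.0, -0.3, 0.5]
grip_width: 0.708
t3.87 p [ 0.5165 -0.1488  0.0771] F [ 0.05 -0.27  0.47] T [-0.11  0.06  0.01] w6.159 appr [-8.e-04 -1.e-03 -1.e+00] jaw 8.37 jz -0.0009 q7 0.53
shift cm [0 0 0] turn deg [ 0.06 -0.05  0.03]
```

```bash
for i in 1 2; do python3 -m handwheel '[{"xyz":[0,0,0],"angular":[0,0,0]},{"xyz":[0,0,0],"angular":[0,0,0]},{"xyz":[0,0,0],"angular":[0,0,0]},{"xyz":[0,0,0],"angular":[0,0,0]},{"xyz":[0,0,0],"angular":[0,0,0]}]' ; done; python3 -c "
from h import *
fix(jaw=8.4)"
```

```text
time: 4.28
position: [0.5159, -0.1491, 0.0775]
tool_rot: [-0.115, 1.57, 0.114]
ft_force: [-4.4, 0.2, 4.1]
grip_width: 0.325
time: 4.7
position: [0.5158, -0.1491, 0.0775]
tool_rot: [-0.115, 1.57, 0.114]
ft_force: [-1.8, -1.0, 0.6]
grip_width: 0.321
t4.70 p [ 0.5158 -0.1491  0.0775] F [-1.77 -0.97  0.63] T [ 0.    0.2  -0.01] w2.789 appr [-2.e-03 -6.e-04 -1.e+00] jaw 8.35 jz -0.002 q7 0.53
shift cm [0 0 0] turn deg [ 0.04 -0.11  0.05]
```

```bash
python3 -m handwheel '[{"xyz":[0,0,0],"angular":[0,0,0]},{"xyz":[0,0,0],"angular":[0,0,0]},{"xyz":[0,0,1],"angular":[0,0,0]},{"xyz":[0,0,1],"angular":[0,0,0]},{"xyz":[0,0,1.5],"angular":[0,0,0]}]' 2 45;python3 -m handwheel '[{"xyz":[0,0,2.5],"angular":[0,0,0]},{"xyz":[0,0,2.5],"angular":[0,0,0]},{"xyz":[0,0,2.5],"angular":[0,0,0]},{"xyz":[0,0,2],"angular":[0,0,0]},{"xyz":[0,0,0],"angular":[0,0,0]}]'; python3 -c "
from h import *
fix(jaw=8.4)
s=get_image('scene');t=get_image('top')
fix(jaw=8.4)
crop(s,140,140,110,85,7,'pics/s3.png')
crop(t,290,200,100,75,7,'pics/t3.png')"
```

```text
time: 5.12
position: [0.5131, -0.1486, 0.1106]
tool_rot: [-0.115, 1.576, 0.114]
ft_force: [1.8, -0.9, -3.7]
grip_width: 0.309
time: 5.53
position: [0.513, -0.1493, 0.2143]
tool_rot: [-0.115, 1.572, 0.112]
ft_force: [1.5, -0.1, -3.6]
grip_width: 0.31
t5.53 p [ 0.513  -0.1493  0.2143] F [ 1.46 -0.14 -3.58] T [-0.05 -0.05  0.  ] w2.698 appr [-0.0043 -0.0021 -1.    ] jaw 8.25 jz -0.0046 q7 0.43
shift cm [0 0 0] turn deg [ 0.12 -0.25  0.15]
t5.63 p [ 0.5112 -0.1487  0.2104] F [-0.44 -0.54 -4.13] T [-0.1   0.    0.03] w2.709 appr [-0.0097 -0.0016 -1.    ] jaw 8.26 jz -0.0098 q7 0.43
shift cm [0 0 0] turn deg [ 0.09 -0.55  0.14]
```

View pics/s3.png

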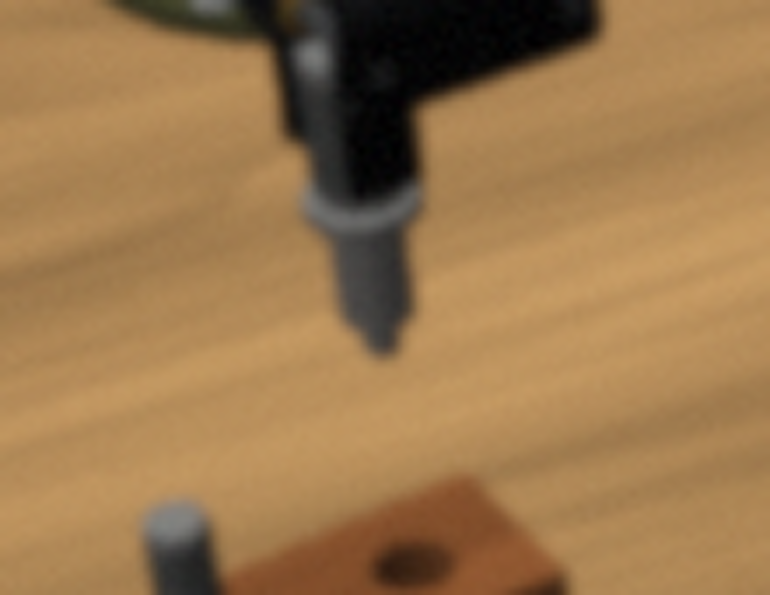

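View pics/t3.png

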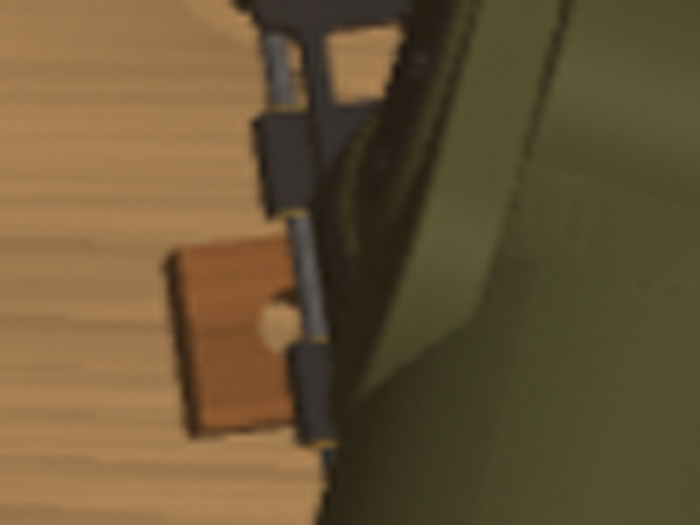

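```bash
python3 - <<'E'
from h import *
im=get_image("scene"); s,M=st(); tip=s["position"]+.0695*M[:,0]; f=lambda X,Y:((X+.5)/7-.5+140,(Y+.5)/7-.5+140)
print("tip kin",tip.round(4)); 
for v in(345,350): print(onz(im,*f(383,v),tip[2]).round(4))
print("hole scene",onz(im,*f(414,565),.06).round(4))
g=cv2.resize(im["pixels"][140:225,140:250],None,fx=7,fy=7,interpolation=cv2.INTER_CUBIC);cv2.imwrite("pics/s3b.png",g[150:400,250:500].repeat(2,0).repeat(2,1))
E
python3 -m handwheel '[{"xyz":[0,2,-0.3],"angular":[0,-0.6,0]},{"xyz":[-0.3,4,0],"angular":[0,0,0]},{"xyz":[-0.4,4,0],"angular":[0,0,0]},{"xyz":[-0.4,4,0],"angular":[0,0,0]},{"xyz":[-0.4,4,0],"angular":[0,0,0]}]'
python3 -m handwheel '[{"xyz":[-0.4,4,0],"angular":[0,0,0]},{"xyz":[-0.4,4,0],"angular":[0,0,0]},{"xyz":[-0.4,4,0],"angular":[0,0,0]},{"xyz":[-0.4,3,0],"angular":[0,0,0]},{"xyz":[0,2,0],"angular":[0,0,0]}]'
python3 -c "
from h import *
fix(.48,.23,.19,8.4)"
```

```text
t5.68 p [ 0.5102 -0.1483  0.209 ] F [-0.82  0.51 -4.12] T [-0.06  0.01 -0.02] w2.687 appr [-0.0125 -0.0015 -0.9999] jaw 8.27 jz -0.0126 q7 0.43
tip kin [ 0.5094 -0.1484  0.1395]
[ 0.5025 -0.1472  0.1395]
[ 0.505  -0.1481  0.1395]
hole scene [ 0.5134 -0.15    0.06  ]
time: 6.1
position: [0.4877, 0.024, 0.1968]
tool_rot: [-0.103, 1.584, 0.087]
ft_force: [2.2, 0.5, -2.5]
grip_width: 0.308
time: 6.52
position: [0.4607, 0.2048, 0.1856]
tool_rot: [-0.111, 1.601, 0.088]
ft_force: [-0.8, -0.6, -2.8]
grip_width: 0.306
t6.52 p [0.4607 0.2048 0.1856] F [-0.83 -0.59 -2.82] T [-0.06 -0.01 -0.01] w2.664 appr [-0.0317 -0.0162 -0.9994] jaw 7.23 jz -0.0335 q7 -0.32
shift cm [1.931 2.525 0.44 ] turn deg [ 0.93 -1.82  1.17]
```

View pics/s3b.png

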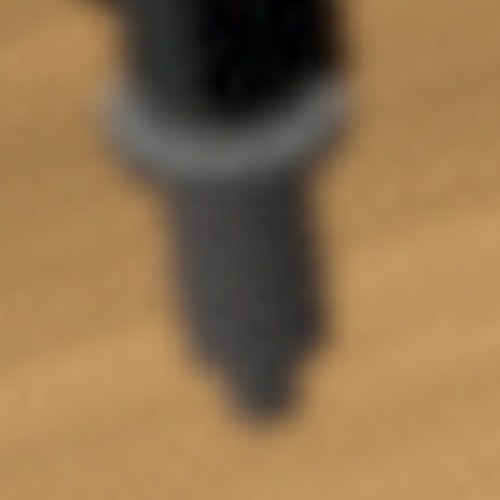

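```bash
python3 -m handwheel '[{"xyz":[1,1.2,0.4],"angular":[0.9,-1.8,1.2]},{"xyz":[0.4,0.5,0.4],"angular":[0,0,0]},{"xyz":[0,0,0],"angular":[0,0,0]},{"xyz":[0,0,0],"angular":[0,0,0]},{"xyz":[0,0,0],"angular":[0,0,0]}]'
python3 -c "
from h import *
for i in range(3):
  fix(.48,.23,.19,8.4);get_image('scene')"
```

```text
time: 6.93
position: [0.4678, 0.2261, 0.184]
tool_rot: [-0.131, 1.584, 0.117]
ft_force: [0.3, -0.6, -3.3]
grip_width: 0.307
t6.93 p [0.4678 0.2261 0.184 ] F [ 0.28 -0.6  -3.29] T [-0.11 -0.05 -0.  ] w2.670 appr [-0.0157 -0.0101 -0.9998] jaw 9.0 jz -0.0171 q7 -0.32
shift cm [1.222 0.389 0.602] turn deg [ 0.58 -0.9  -0.6 ]
t6.98 p [0.4677 0.2256 0.1839] F [-0.5  -1.03 -2.85] T [-0.07 -0.06 -0.  ] w2.723 appr [-0.016  -0.0104 -0.9998] jaw 8.96 jz -0.0174 q7 -0.32
shift cm [1.226 0.44  0.613] turn deg [ 0.6  -0.91 -0.56]
t7.03 p [0.468  0.2256 0.1842] F [ 0.19  0.28 -3.48] T [-0.09  0.05 -0.01] w2.683 appr [-0.0153 -0.0099 -0.9998] jaw 8.95 jz -0.0166 q7 -0.32
shift cm [1.2   0.436 0.578] turn deg [ 0.57 -0.87 -0.55]
```

```bash
python3 -m handwheel '[{"xyz":[0.8,0.4,0.5],"angular":[0.6,-0.9,-0.6]},{"xyz":[0.5,0.2,0.4],"angular":[0,-0.3,0]},{"xyz":[0.15,0,0.1],"angular":[0,-0.1,0]}]'
python3 -c "
from h import *
for i in range(3):
  fix(.4805,.2297,.19,8.4);s=get_image('scene')
fix(.4805,.2297,.19,8.4)
t=get_image('top')
crop(s,290,90,80,85,7,'pics/s4.png')
crop(t,130,210,90,80,7,'pics/t4.png')"
```

```text
time: 7.33
position: [0.4842, 0.2305, 0.1956]
tool_rot: [-0.109, 1.558, 0.112]
ft_force: [1.1, -0.4, -3.7]
grip_width: 0.308
t7.33 p [0.4842 0.2305 0.1956] F [ 1.05 -0.38 -3.67] T [-0.09  0.07 -0.03] w2.677 appr [ 0.01    0.0026 -0.9999] jaw 8.1 jz 0.0103 q7 -0.33
shift cm [-0.369 -0.082 -0.557] turn deg [-0.15  0.57  0.3 ]
t7.38 p [0.4845 0.2302 0.1958] F [ 1.45  0.94 -2.7 ] T [-0.12 -0.05  0.02] w2.664 appr [ 0.0105  0.0025 -0.9999] jaw 8.09 jz 0.0108 q7 -0.33
shift cm [-0.4   -0.054 -0.576] turn deg [-0.15  0.6   0.31]
t7.43 p [0.4839 0.2302 0.1953] F [ 0.61  0.2  -3.17] T [-0.08  0.02  0.01] w2.664 appr [ 0.0094  0.0021 -1.    ] jaw 8.1 jz 0.0096 q7 -0.33
shift cm [-0.34  -0.045 -0.531] turn deg [-0.12  0.54  0.3 ]
t7.48 p [0.4833 0.2302 0.1949] F [-0.12 -0.66 -2.89] T [-0.09  0.09 -0.  ] w2.721 appr [ 0.0084  0.0017 -1.    ] jaw 8.12 jz 0.0086 q7 -0.33
shift cm [-0.284 -0.05  -0.489] turn deg [-0.1   0.48  0.28]
```

View pics/s4.png

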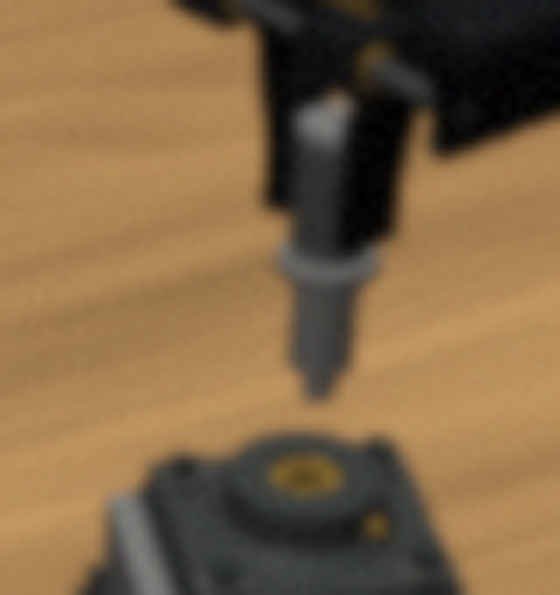

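View pics/t4.png

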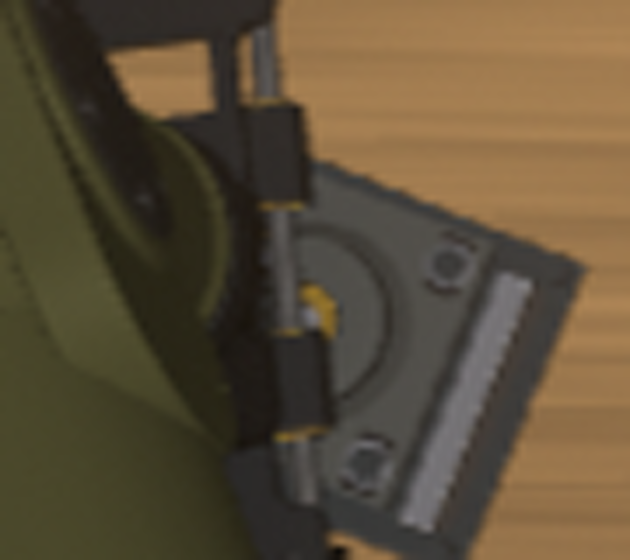

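```bash
cat >> h.py <<'E'
def tipmeas(im,rows,u0,hw=12):
    """axis centre columns of dark shank on bright wood per image row"""
    r=[]
    for v in rows:
        g=im["pixels"][v,:,2].astype(float); x=np.arange(u0-hw,u0+hw+1); p=g[x]
        xx=np.linspace(x[0],x[-1],801); q=np.interp(xx,x,p); th=(p.max()*.0+np.percentile(p,85)+p.min())/2
        m=np.where(q<th)[0]
        r.append(((xx[m[0]]+xx[m[-1]])/2,xx[m[-1]]-xx[m[0]]))
    return np.array(r)
E
python3 - <<'E'
from h import *
im=get_image("scene"); s,M=st(); p=s["position"]; a=M[:,0]
rows=range(132,147); r=tipmeas(im,rows,335)
for z in (-.02,0,.0695-.014,.0695): print("pred axis px",z,proj(im,p+a*z).round(2))
print("bush px pred (.48,.23)",proj(im,[.4805,.2297,.092]).round(2))
for v,c in zip(rows,r): print(v,c.round(2))
E
```

```text
t7.58 p [0.4828 0.2303 0.1944] F [-0.28  0.83 -3.78] T [-0.15  0.06  0.01] w2.681 appr [ 0.0074  0.0014 -1.    ] jaw 8.15 jz 0.0076 q7 -0.33
pred axis px -0.02 [337.88 114.18]
pred axis px 0 [337.29 121.7 ]
pred axis px 0.05550000000000001 [335.73 141.73]
pred axis px 0.0695 [335.35 146.61]
bush px pred (.48,.23) [333.58 157.28]
132 [335.78   9.12]
133 [335.66   9.18]
134 [335.69   9.06]
135 [335.54   9.06]
136 [335.39   8.94]
137 [335.32   9.03]
138 [335.27   9.06]
139 [335.22   9.09]
140 [335.12   9.06]
141 [335.16   8.73]
142 [335.28   7.71]
143 [335.21   6.12]
144 [335.02   4.95]
145 [334.9    4.65]
146 [334.76   4.5 ]
```

```bash
python3 -m handwheel '[{"xyz":[0.1,-0.15,-1],"angular":[-0.1,0.4,0.3]},{"xyz":[0,0,-1],"angular":[0,0,0]},{"xyz":[0,0,-0.5],"angular":[0,0,0]},{"xyz":[0,0,0.05],"angular":[0,0,0]}]'
python3 -c "
from h import *
for i in range(3):
  fix(.4835,.2288,.166,8.4);s=get_image('scene')
fix(.4835,.2288,.166,8.4)
crop(s,305,115,60,60,10,'pics/s5.png')
print(tipmeas(s,range(139,154),335).round(2))"
```

```text
time: 7.92
position: [0.4829, 0.2285, 0.1665]
tool_rot: [-0.118, 1.569, 0.116]
ft_force: [-0.3, 0.0, -3.8]
grip_width: 0.31
t7.92 p [0.4829 0.2285 0.1665] F [-0.32  0.01 -3.75] T [-0.06  0.11  0.01] w2.698 appr [-0.0017 -0.0013 -1.    ] jaw 8.52 jz -0.0019 q7 -0.31
shift cm [ 0.055  0.034 -0.051] turn deg [ 0.07 -0.1  -0.12]
t7.97 p [0.483  0.2286 0.1669] F [ 0.18 -0.6  -3.64] T [-0.09  0.05  0.01] w2.701 appr [-0.0016 -0.0011 -1.    ] jaw 8.52 jz -0.0017 q7 -0.31
shift cm [ 0.053  0.024 -0.094] turn deg [ 0.06 -0.09 -0.12]
t8.02 p [0.4834 0.2288 0.1677] F [-0.88  0.05 -2.14] T [-0.11  0.05  0.02] w2.701 appr [-5.e-04 -4.e-04 -1.e+00] jaw 8.52 jz -0.0006 q7 -0.31
shift cm [ 0.009 -0.001 -0.169] turn deg [ 0.02 -0.03 -0.12]
t8.07 p [0.4838 0.2291 0.1683] F [ 0.47 -0.49 -3.02] T [-0.11 -0.02 -0.  ] w2.691 appr [ 6.e-04  3.e-04 -1.e+00] jaw 8.53 jz 0.0006 q7 -0.31
shift cm [-0.034 -0.03  -0.234] turn deg [-0.02  0.03 -0.13]
[[334.91  12.84]
 [334.73  10.92]
 [334.56   9.27]
 [334.46   8.76]
 [334.38   8.67]
 [334.37   8.88]
 [334.4    8.88]
 [334.29   8.97]
 [334.19   8.94]
 [334.06   8.91]
 [334.01   8.88]
 [333.86   8.94]
 [333.62   9.24]
 [333.2   10.5 ]
 [335.54  17.88]]
```

View pics/s5.png

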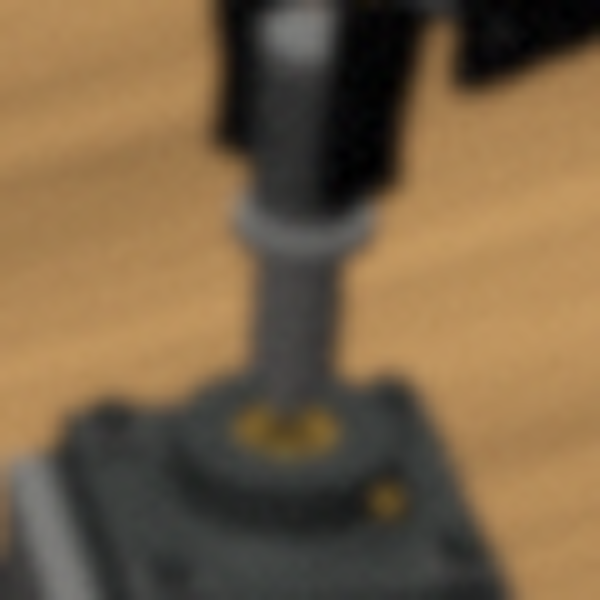

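Run:
```python
from h import *
im=get_image("scene"); s,M=st(); p=s["position"]; a=M[:,0]
f=lambda q:((q-[305,115]+.5)*10-.5).round(0)
for n,z in(("top",-.0385),("collar bot",.0175),("collar top",.0115),("shoulder",.0555),("tip",.0695)):print(n,f(proj(im,p+a*z)))
v=np.array([.873,-.487,0])
for n,z,r in(("collar bot near",.0175,.018),("tip near",.0695,.006),("shoulder near",.0555,.0115)):print(n,f(proj(im,p+a*z+r*v)))
print("bush",f(np.array([333.26,157.24])))
crop(im,305,115,60,60,10,'pics/s6.png')
g=cv2.imread('pics/s6.png')
print([int(x) for x in g[200:460:5,292,2]], [int(x) for x in g[200:460:5,292,0]])
st()
```

```text
t8.12 p [0.4841 0.2292 0.1688] F [-0.33  0.52 -3.35] T [-0.08  0.05 -0.03] w2.682 appr [ 1.3e-03  8.0e-04 -1.0e+00] jaw 8.53 jz 0.0015 q7 -0.31
top [331.  27.]
collar bot [314. 231.]
collar top [316. 210.]
shoulder [303. 363.]
tip [299. 410.]
collar bot near [320. 269.]
tip near [301. 423.]
shoulder near [307. 388.]
bush [287. 427.]
[50, 53, 56, 63, 73, 84, 91, 94, 97, 94, 88, 80, 75, 71, 72, 73, 72, 72, 72, 73, 73, 73, 73, 72, 72, 71, 70, 71, 72, 73, 70, 68, 69, 71, 72, 72, 72, 70, 69, 69, 71, 74, 77, 80, 84, 87, 88, 91, 96, 100, 99, 93] [49, 51, 54, 62, 71, 81, 88, 92, 94, 91, 85, 78, 73, 69, 68, 69, 68, 68, 68, 69, 68, 68, 69, 70, 69, 69, 68, 68, 69, 69, 67, 65, 66, 68, 68, 68, 69, 68, 66, 63, 62, 60, 57, 51, 44, 38, 33, 33, 36, 43, 49, 54]
t8.12 p [0.4841 0.2292 0.1688] F [-0.33  0.52 -3.35] T [-0.08  0.05 -0.03] w2.682 appr [ 1.3e-03  8.0e-04 -1.0e+00] jaw 8.53 jz 0.0015 q7 -0.31
```

View pics/s6.png

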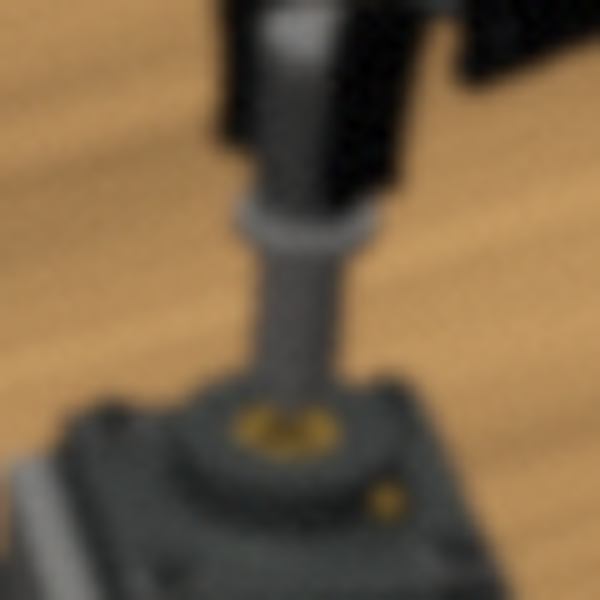

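```bash
python3 -m handwheel '[{"xyz":[0.12,-0.14,-0.25],"angular":[0,0,0]},{"xyz":[0,0,-0.25],"angular":[0,0,0]}]'
python3 -c "
from h import *
for i in range(3):
  fix(.4853,.228,.163,8.4);s=get_image('scene')
crop(s,305,115,60,60,10,'pics/s7.png')"
```

```text
time: 8.28
position: [0.4862, 0.2283, 0.1648]
tool_rot: [-0.116, 1.564, 0.119]
ft_force: [0.3, 0.5, -2.5]
grip_width: 0.31
t8.28 p [0.4862 0.2283 0.1648] F [ 0.32  0.51 -2.52] T [-0.11  0.04  0.03] w2.693 appr [ 0.0036  0.0023 -1.    ] jaw 8.55 jz 0.0039 q7 -0.30
shift cm [-0.093 -0.027 -0.179] turn deg [-0.13  0.2  -0.15]
t8.33 p [0.4858 0.2284 0.1643] F [-0.06  0.64 -3.86] T [-0.11  0.05 -0.01] w2.700 appr [ 0.0028  0.0021 -1.    ] jaw 8.55 jz 0.0031 q7 -0.30
shift cm [-0.054 -0.04  -0.127] turn deg [-0.12  0.16 -0.15]
t8.38 p [0.4856 0.2285 0.1644] F [-0.19 -0.35 -3.33] T [-0.07  0.11 -0.01] w2.721 appr [ 0.0024  0.002  -1.    ] jaw 8.56 jz 0.0027 q7 -0.30
shift cm [-0.035 -0.047 -0.136] turn deg [-0.12  0.14 -0.16]
```

View pics/s7.png

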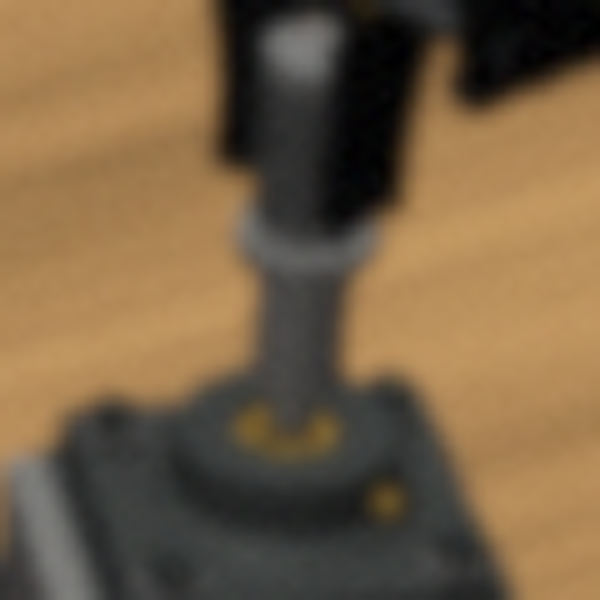

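```bash
python3 -m handwheel '[{"xyz":[-0.05,-0.1,-0.2],"angular":[-0.1,0.1,0]},{"xyz":[0,0,-0.2],"angular":[0,0,0]}]'
python3 -c "
from h import *
fix(.4853,.228,.161,8.4)"
python3 -m handwheel '[{"xyz":[0,0,-0.2],"angular":[0,0,0]},{"xyz":[0,0,-0.2],"angular":[0,0,0]}]'
python3 -c "
from h import *
fix(.4853,.228,.161,8.4);get_image('scene');fix()"
```

```text
time: 8.6
position: [0.4854, 0.2276, 0.1609]
tool_rot: [-0.117, 1.566, 0.118]
ft_force: [-1.1, 0.4, -0.4]
grip_width: 0.308
t8.60 p [0.4854 0.2276 0.1609] F [-1.15  0.36 -0.43] T [-0.2   0.18  0.07] w2.682 appr [ 1.5e-03  8.0e-04 -1.0e+00] jaw 8.57 jz 0.0016 q7 -0.30
shift cm [-0.014  0.035  0.013] turn deg [-0.05  0.09 -0.17]
time: 8.77
position: [0.4857, 0.2284, 0.1595]
tool_rot: [-0.115, 1.565, 0.12]
ft_force: [-4.4, -1.6, 11.8]
grip_width: 0.309
t8.77 p [0.4857 0.2284 0.1595] F [-4.42 -1.55 11.84] T [-0.73  1.36  0.08] w2.687 appr [ 0.002   0.0029 -1.    ] jaw 8.58 jz 0.0024 q7 -0.30
shift cm [-0.039 -0.043  0.15 ] turn deg [-0.17  0.11 -0.18]
t8.82 p [0.4857 0.2283 0.1596] F [-4.   -1.66  7.78] T [-0.58  1.13  0.01] w2.701 appr [ 0.0019  0.0028 -1.    ] jaw 8.58 jz 0.0023 q7 -0.30
shift cm [0 0 0] turn deg [-0.16  0.11  0.  ]
```

```bash
python3 -m handwheel '[{"xyz":[-0.1,-0.05,0.0],"angular":[-0.1,0.1,0]},{"xyz":[-0.05,-0.02,-0.1],"angular":[0,0,0]}]'
python3 -c "
from h import *
fix()"
python3 -m handwheel '[{"xyz":[0,0,-0.2],"angular":[0,0,0]}]'
python3 -c "
from h import *
fix();s=get_image('scene');fix();crop(s,305,115,60,60,10,'pics/s8.png')"
```

```text
time: 8.98
position: [0.4847, 0.228, 0.1598]
tool_rot: [-0.116, 1.566, 0.119]
ft_force: [0.3, 0.5, 0.3]
grip_width: 0.309
t8.98 p [0.4847 0.228  0.1598] F [0.25 0.46 0.3 ] T [-0.05  0.06  0.09] w2.686 appr [ 0.0016  0.0024 -1.    ] jaw 8.58 jz 0.002 q7 -0.30
shift cm [0 0 0] turn deg [-0.13  0.09  0.  ]
time: 9.07
position: [0.4848, 0.2283, 0.1582]
tool_rot: [-0.115, 1.565, 0.12]
ft_force: [-1.7, 0.2, -2.5]
grip_width: 0.309
t9.07 p [0.4848 0.2283 0.1582] F [-1.7   0.16 -2.46] T [0.   0.39 0.  ] w2.691 appr [ 0.0021  0.0032 -1.    ] jaw 8.58 jz 0.0025 q7 -0.30
shift cm [0 0 0] turn deg [-0.18  0.12  0.  ]
t9.12 p [0.4843 0.2282 0.1573] F [-0.88  0.14 -2.86] T [-0.    0.18  0.02] w2.709 appr [ 0.0011  0.0026 -1.    ] jaw 8.59 jz 0.0015 q7 -0.30
shift cm [0 0 0] turn deg [-0.15  0.06  0.  ]
```

View pics/s8.png

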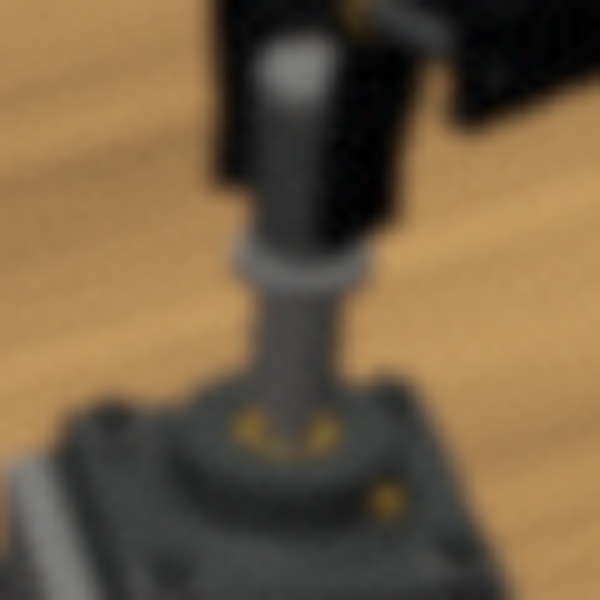

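```bash
python3 -m handwheel '[{"xyz":[-0.02,0,-0.25],"angular":[-0.15,0.05,0]},{"xyz":[0,0,-0.25],"angular":[0,0,0]},{"xyz":[0,0,-0.2],"angular":[0,0,0]}]'
python3 -c "
from h import *
fix()"
python3 -m handwheel '[{"xyz":[0,0,-0.15],"angular":[0,0,0]},{"xyz":[0,0,-0.15],"angular":[0,0,0]}]'
python3 -c "
from h import *
fix()"
```

```text
time: 9.37
position: [0.4836, 0.2281, 0.1484]
tool_rot: [-0.119, 1.568, 0.117]
ft_force: [-0.2, -0.6, -3.1]
grip_width: 0.311
t9.37 p [0.4836 0.2281 0.1484] F [-0.15 -0.57 -3.07] T [-0.04  0.02 -0.01] w2.705 appr [-7.0e-04 -1.2e-03 -1.0e+00] jaw 8.61 jz -0.0009 q7 -0.30
shift cm [0 0 0] turn deg [ 0.07 -0.04  0.  ]
time: 9.53
position: [0.4839, 0.2282, 0.1467]
tool_rot: [-0.118, 1.568, 0.117]
ft_force: [-4.3, -1.8, 11.5]
grip_width: 0.309
t9.53 p [0.4839 0.2282 0.1467] F [-4.31 -1.81 11.48] T [-0.58  1.36  0.03] w2.691 appr [-8.e-04 -7.e-04 -1.e+00] jaw 8.6 jz -0.0009 q7 -0.30
shift cm [0 0 0] turn deg [ 0.04 -0.04  0.  ]
```

```bash
python3 -m handwheel '[{"xyz":[-0.06,-0.03,-0.15],"angular":[0,0,0]},{"xyz":[-0.02,0,-0.2],"angular":[0,0,0]}]'
python3 -c "
from h import *
fix()"
python3 -m handwheel '[{"xyz":[0,0,-0.2],"angular":[0,0,0]},{"xyz":[0,0,-0.2],"angular":[0,0,0]}]'
python3 -c "
from h import *
fix()"
```

```text
time: 9.7
position: [0.4838, 0.2282, 0.1466]
tool_rot: [-0.117, 1.567, 0.118]
ft_force: [-3.9, -1.6, 11.9]
grip_width: 0.312
t9.70 p [0.4838 0.2282 0.1466] F [-3.89 -1.64 11.95] T [-0.67  1.27 -0.03] w2.712 appr [ 1.e-04  8.e-04 -1.e+00] jaw 8.6 jz 0.0003 q7 -0.30
shift cm [0 0 0] turn deg [-0.05  0.01  0.  ]
time: 9.87
position: [0.4839, 0.2282, 0.1466]
tool_rot: [-0.116, 1.568, 0.119]
ft_force: [-4.1, -2.2, 10.7]
grip_width: 0.312
t9.87 p [0.4839 0.2282 0.1466] F [-4.1  -2.23 10.66] T [-0.72  1.43 -0.  ] w2.711 appr [-3.0e-04  2.1e-03 -1.0e+00] jaw 8.59 jz -0.0 q7 -0.29
shift cm [0 0 0] turn deg [-0.12 -0.02  0.  ]
```

```bash
python3 -m handwheel '[{"xyz":[-0.04,-0.02,-0.3],"angular":[-0.1,0,0]}]'
python3 -m handwheel '[{"xyz":[-0.04,-0.02,-0.3],"angular":[0,0,0]}]'
python3 -c "
from h import *
fix();s=get_image('scene');fix();crop(s,305,115,60,60,10,'pics/s9.png')"
```

```text
time: 9.95
position: [0.4838, 0.2281, 0.1459]
tool_rot: [-0.116, 1.567, 0.119]
ft_force: [-3.5, -1.5, 11.9]
grip_width: 0.316
time: 10.03
position: [0.4838, 0.2281, 0.1453]
tool_rot: [-0.115, 1.567, 0.119]
ft_force: [-4.3, -0.9, 11.5]
grip_width: 0.308
t10.03 p [0.4838 0.2281 0.1453] F [-4.31 -0.92 11.53] T [-0.62  1.25  0.01] w2.682 appr [ 7.0e-04  2.6e-03 -1.0e+00] jaw 8.57 jz 0.0011 q7 -0.29
shift cm [0 0 0] turn deg [-0.15  0.04  0.  ]
t10.08 p [0.4837 0.2281 0.1451] F [-4.9  -1.13 10.93] T [-0.57  1.23 -0.01] w2.715 appr [ 6.0e-04  2.7e-03 -1.0e+00] jaw 8.56 jz 0.001 q7 -0.29
shift cm [0 0 0] turn deg [-0.15  0.04  0.  ]
```

View pics/s9.png

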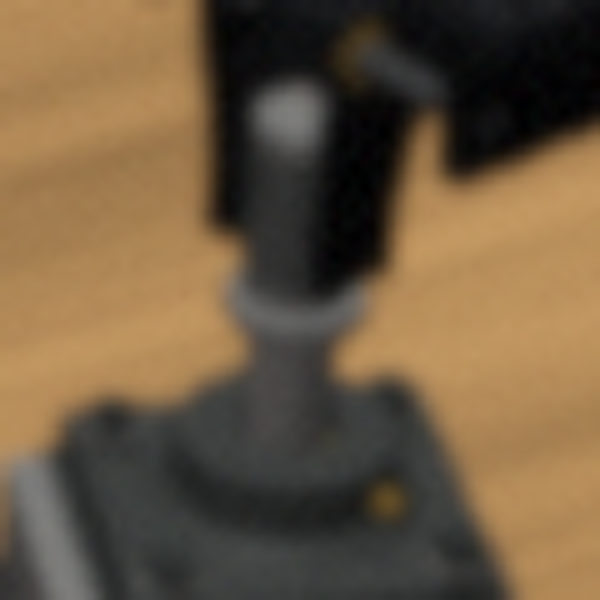

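```bash
python3 -m handwheel '[{"xyz":[-0.02,0,-0.4],"angular":[-0.15,0,0]},{"xyz":[-0.02,0,-0.4],"angular":[0,0,0]}]'
python3 -m handwheel '[{"xyz":[-0.02,0,-0.45],"angular":[0,0,0]},{"xyz":[-0.02,0,-0.45],"angular":[0,0,0]},{"xyz":[-0.02,0,-0.45],"angular":[0,0,0]}]'
python3 -c "
from h import *
fix()"
```

```text
time: 10.25
position: [0.4838, 0.2283, 0.142]
tool_rot: [-0.116, 1.566, 0.119]
ft_force: [-4.8, -3.4, 12.6]
grip_width: 0.309
time: 10.5
position: [0.4838, 0.2281, 0.1356]
tool_rot: [-0.113, 1.566, 0.12]
ft_force: [-4.3, -3.1, 13.4]
grip_width: 0.315
t10.50 p [0.4838 0.2281 0.1356] F [-4.26 -3.05 13.41] T [-0.84  1.5   0.01] w2.740 appr [ 0.0013  0.0046 -1.    ] jaw 8.53 jz 0.002 q7 -0.29
shift cm [0 0 0] turn deg [-0.26  0.07  0.  ]
```

```bash
python3 -m handwheel '[{"xyz":[-0.03,-0.03,-0.45],"angular":[-0.25,0,0]},{"xyz":[-0.02,-0.02,-0.45],"angular":[0,0,0]},{"xyz":[-0.02,-0.02,-0.45],"angular":[-0.1,0,0]},{"xyz":[-0.02,-0.02,-0.45],"angular":[0,0,0]}]'
python3 -c "
from h import *
fix();s=get_image('scene');fix();crop(s,305,115,60,60,10,'pics/s10.png')"
```

```text
time: 10.83
position: [0.4838, 0.2282, 0.1269]
tool_rot: [-0.114, 1.566, 0.119]
ft_force: [-5.9, -2.0, 12.5]
grip_width: 0.31
t10.83 p [0.4838 0.2282 0.1269] F [-5.88 -1.95 12.51] T [-0.8   1.45  0.02] w2.697 appr [ 0.0019  0.0031 -1.    ] jaw 8.52 jz 0.0023 q7 -0.29
shift cm [0 0 0] turn deg [-0.18  0.11  0.  ]
t10.88 p [0.4837 0.228  0.1265] F [-3.19 -1.82 10.99] T [-0.54  1.19  0.07] w2.672 appr [ 0.0017  0.003  -1.    ] jaw 8.51 jz 0.0021 q7 -0.29
shift cm [0 0 0] turn deg [-0.17  0.1   0.  ]
```

View pics/s10.png

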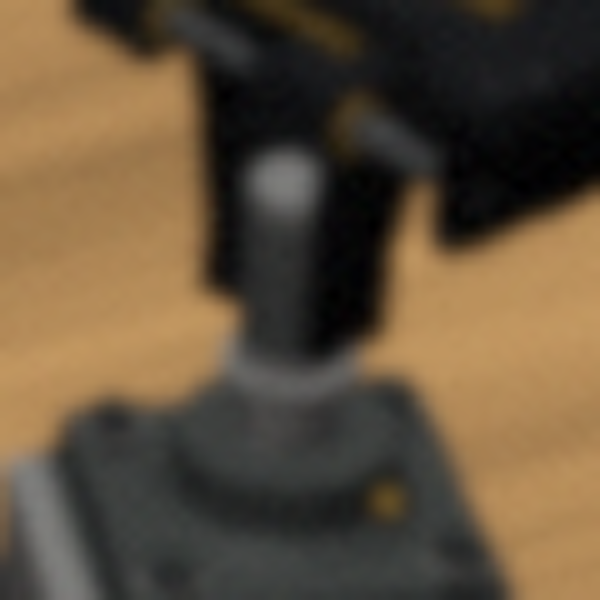

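```bash
python3 -m handwheel '[{"xyz":[-0.03,-0.02,-0.45],"angular":[-0.2,0.1,0]},{"xyz":[-0.02,-0.02,-0.45],"angular":[0,0,0]},{"xyz":[-0.02,-0.02,-0.45],"angular":[-0.1,0,0]},{"xyz":[-0.02,-0.02,-0.4],"angular":[0,0,0]}]'
python3 -c "
from h import *
fix()"
python3 -m handwheel '[{"xyz":[-0.02,-0.02,-0.35],"angular":[0,0,0]},{"xyz":[-0.02,-0.02,-0.3],"angular":[0,0,0]}]'
python3 -c "
from h import *
fix()"
```

```text
time: 11.22
position: [0.4838, 0.2282, 0.1182]
tool_rot: [-0.115, 1.567, 0.118]
ft_force: [-5.0, -3.0, 11.9]
grip_width: 0.308
t11.22 p [0.4838 0.2282 0.1182] F [-4.99 -2.95 11.87] T [-0.73  1.44  0.06] w2.682 appr [ 5.0e-04  2.2e-03 -1.0e+00] jaw 8.51 jz 0.0008 q7 -0.29
shift cm [0 0 0] turn deg [-0.12  0.03  0.  ]
time: 11.38
position: [0.4838, 0.2281, 0.1159]
tool_rot: [-0.113, 1.567, 0.12]
ft_force: [-4.1, -1.6, 10.9]
grip_width: 0.308
t11.38 p [0.4838 0.2281 0.1159] F [-4.12 -1.6  10.85] T [-0.69  1.4  -0.05] w2.676 appr [ 5.e-04  4.e-03 -1.e+00] jaw 8.5 jz 0.0011 q7 -0.28
shift cm [0 0 0] turn deg [-0.23  0.03  0.  ]
```

```bash
for i in 1 2 3; do python3 -m handwheel '[{"xyz":[-0.02,-0.02,-0.3],"angular":[-0.1,0,0]}]' | sed -n '2p;4p'; done
```

```text
position: [0.4838, 0.2281, 0.1151]
ft_force: [-4.8, -2.4, 11.8]
position: [0.4838, 0.2281, 0.1142]
ft_force: [-4.2, -1.8, 11.8]
position: [0.4838, 0.2282, 0.1133]
ft_force: [-4.2, -2.3, 12.0]
```

```bash
for i in 1 2 3; do python3 -m handwheel '[{"xyz":[-0.02,-0.02,-0.25],"angular":[-0.1,0,0]}]' | sed -n '2p;4p'; done
```

```text
position: [0.4838, 0.2282, 0.1129]
ft_force: [-4.0, -1.9, 10.7]
position: [0.4838, 0.2282, 0.1126]
ft_force: [-4.9, -1.5, 14.4]
position: [0.4839, 0.2283, 0.1126]
ft_force: [-5.8, -2.4, 16.2]
```

```bash
python3 -m handwheel '[{"xyz":[-0.02,-0.02,-0.3],"angular":[0,0,0]}]' | sed -n '2p;4p'; python3 -m handwheel '[{"xyz":[-0.02,-0.02,-0.35],"angular":[0,0,0]}]' | sed -n '2p;4p';python3 -c "
from h import *
fix();s=get_image('scene');t=get_image('top');fix();crop(s,290,130,80,80,8,'pics/s11.png');crop(t,130,210,90,80,7,'pics/t11.png')"
```

```text
position: [0.484, 0.2284, 0.1125]
ft_force: [-6.3, -2.9, 19.4]
position: [0.4841, 0.2284, 0.1124]
ft_force: [-9.3, -3.9, 22.3]
t12.05 p [0.4841 0.2284 0.1124] F [-9.3  -3.85 22.3 ] T [-1.13  2.29  0.07] w2.676 appr [ 4.e-04  2.e-03 -1.e+00] jaw 8.5 jz 0.0007 q7 -0.28
shift cm [0 0 0] turn deg [-0.11  0.02  0.  ]
t12.15 p [0.484  0.2284 0.1125] F [-7.51 -3.21 18.47] T [-0.97  2.17  0.02] w2.705 appr [ 3.0e-04  2.1e-03 -1.0e+00] jaw 8.49 jz 0.0006 q7 -0.28
shift cm [0 0 0] turn deg [-0.12  0.02  0.  ]
```

View pics/s11.png

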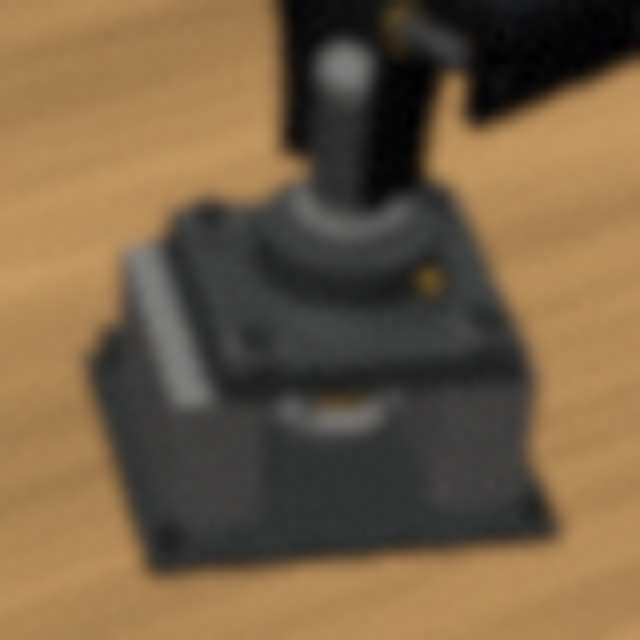

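```bash
python3 -m handwheel '[{"xyz":[0,0,0.3],"angular":[0,0,0]},{"xyz":[0,0,0.5],"angular":[0,0,0]},{"xyz":[0,0,0.8],"angular":[0,0,0]},{"xyz":[0,0,1],"angular":[0,0,0]},{"xyz":[0,0,1],"angular":[0,0,0]}]'; python3 -c "
from h import *
fix(.4838,.2282,.2,8.4)"
```

```text
time: 12.57
position: [0.4832, 0.2274, 0.1494]
tool_rot: [-0.116, 1.57, 0.116]
ft_force: [0.5, 0.9, -3.1]
grip_width: 0.311
t12.57 p [0.4832 0.2274 0.1494] F [ 0.47  0.93 -3.14] T [0.02 0.01 0.02] w2.702 appr [-2.e-03 -1.e-04 -1.e+00] jaw 8.46 jz -0.002 q7 -0.30
shift cm [0.065 0.079 5.062] turn deg [ 0.   -0.12 -0.06]
```

```bash
python3 -m handwheel '[{"xyz":[0.05,0.05,1.5],"angular":[0,0,0]},{"xyz":[0,0,1.5],"angular":[0,0,0]},{"xyz":[0,0,1.5],"angular":[0,0,0]},{"xyz":[0,0,1],"angular":[0,0,0]},{"xyz":[0,0,0.1],"angular":[0,0,0]}]'; python3 -c "
from h import *
fix(.4838,.2282,.21,8.4)
s=get_image('scene');fix()
crop(s,290,90,80,110,5,'pics/s12.png')"
```

```text
time: 12.98
position: [0.4845, 0.2279, 0.2119]
tool_rot: [-0.115, 1.567, 0.116]
ft_force: [0.4, 0.1, -3.4]
grip_width: 0.308
t12.98 p [0.4845 0.2279 0.2119] F [ 0.42  0.08 -3.4 ] T [-0.09 -0.    0.01] w2.678 appr [ 8.e-04  9.e-04 -1.e+00] jaw 8.45 jz 0.0009 q7 -0.31
shift cm [-0.072  0.026 -0.186] turn deg [-0.05  0.04 -0.05]
t13.03 p [0.4844 0.2279 0.2113] F [ 0.71 -0.21 -2.12] T [-0.08 -0.01  0.  ] w2.711 appr [ 5.e-04  7.e-04 -1.e+00] jaw 8.45 jz 0.0005 q7 -0.31
shift cm [0 0 0] turn deg [-0.04  0.03  0.  ]
```

View pics/s12.png

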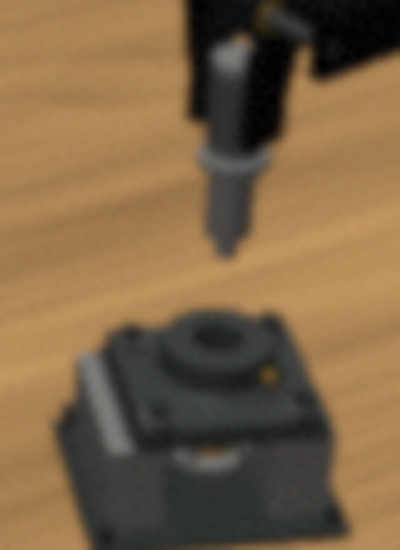

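```bash
python3 -m handwheel '[{"xyz":[0.3,-3,0],"angular":[0,0,0]},{"xyz":[0.3,-4,0],"angular":[0,0,0]},{"xyz":[0.3,-4,0],"angular":[0,0,0]},{"xyz":[0.3,-4,0.1],"angular":[0,0,0]},{"xyz":[0.3,-4,0.1],"angular":[0,0,0]}]'
python3 -m handwheel '[{"xyz":[0.3,-4,0],"angular":[0,0,0]},{"xyz":[0.3,-4,0],"angular":[0,0,0]},{"xyz":[0.3,-4,0],"angular":[0,0,0]},{"xyz":[0.3,-3,0.1],"angular":[0,0,0]},{"xyz":[0.3,-1.5,0.1],"angular":[0,0,0]}]'
python3 -c "
from h import *
fix(.5158,-.1491,.15,8.4)"
```

```text
time: 13.45
position: [0.4949, 0.0446, 0.2094]
tool_rot: [-0.131, 1.57, 0.137]
ft_force: [1.2, 0.1, -4.0]
grip_width: 0.306
time: 13.87
position: [0.5051, -0.1349, 0.2082]
tool_rot: [-0.127, 1.575, 0.13]
ft_force: [0.2, 0.2, -3.9]
grip_width: 0.31
t13.87 p [ 0.5051 -0.1349  0.2082] F [ 0.22  0.25 -3.92] T [-0.11  0.01  0.01] w2.701 appr [-0.0078  0.0013 -1.    ] jaw 9.39 jz -0.0075 q7 0.42
shift cm [ 1.071 -1.417 -5.818] turn deg [-0.07 -0.45 -0.99]
```

```bash
python3 -m handwheel '[{"xyz":[0.8,-0.8,-2],"angular":[-0.1,-0.5,-1]},{"xyz":[0.3,-0.2,-2],"angular":[0,0,0]},{"xyz":[0,0,-1.5],"angular":[0,0,0]},{"xyz":[0,0,0.1],"angular":[0,0,0]}]'
python3 -c "
from h import *
for i in range(3):
  fix(.5158,-.1491,.14,8.4);s=get_image('scene')"
```

```text
time: 14.2
position: [0.5142, -0.1546, 0.151]
tool_rot: [-0.107, 1.568, 0.1]
ft_force: [-0.4, 0.6, -3.9]
grip_width: 0.312
t14.20 p [ 0.5142 -0.1546  0.151 ] F [-0.42  0.59 -3.89] T [-0.04  0.16 -0.05] w2.715 appr [ 9.0e-04 -4.4e-03 -1.0e+00] jaw 7.57 jz 0.0003 q7 0.47
shift cm [ 0.155  0.555 -1.103] turn deg [0.25 0.05 0.83]
t14.25 p [ 0.515  -0.1547  0.1526] F [-0.01 -0.84 -2.8 ] T [-0.07  0.07  0.03] w2.707 appr [ 0.0026 -0.0046 -1.    ] jaw 7.58 jz 0.002 q7 0.47
shift cm [ 0.08   0.563 -1.26 ] turn deg [0.26 0.15 0.82]
t14.30 p [ 0.5162 -0.1545  0.154 ] F [ 0.8  -0.54 -2.75] T [-0.1  -0.   -0.02] w2.717 appr [ 0.0054 -0.0045 -1.    ] jaw 7.62 jz 0.0048 q7 0.47
shift cm [-0.039  0.543 -1.404] turn deg [0.26 0.31 0.78]
```

```bash
python3 -m handwheel '[{"xyz":[0,0.55,-1],"angular":[0.3,0.3,0.8]},{"xyz":[0,0.05,-0.3],"angular":[0,0,0]},{"xyz":[0,0,0.05],"angular":[0,0,0]}]'
python3 -c "
from h import *
for i in range(3):
  fix(.5158,-.1491,.137,8.4);s=get_image('scene')
crop(s,150,160,80,70,9,'pics/s13.png')"
```

```text
time: 14.6
position: [0.5192, -0.1465, 0.1442]
tool_rot: [-0.118, 1.56, 0.12]
ft_force: [-0.3, -0.1, -3.7]
grip_width: 0.314
t14.60 p [ 0.5192 -0.1465  0.1442] F [-0.26 -0.15 -3.67] T [-0.08  0.02 -0.  ] w2.732 appr [ 0.0069  0.0022 -1.    ] jaw 8.7 jz 0.0072 q7 0.48
shift cm [-0.343 -0.258 -0.715] turn deg [-0.13  0.4  -0.3 ]
t14.65 p [ 0.5193 -0.1462  0.1444] F [-0.15 -0.59 -2.92] T [-0.04  0.05 -0.04] w2.698 appr [ 0.0069  0.0026 -1.    ] jaw 8.71 jz 0.0073 q7 0.48
shift cm [-0.35  -0.292 -0.735] turn deg [-0.15  0.4  -0.31]
t14.70 p [ 0.5193 -0.1465  0.1445] F [ 0.84 -0.11 -3.27] T [-0.08  0.07 -0.07] w2.687 appr [ 0.0072  0.0024 -1.    ] jaw 8.69 jz 0.0074 q7 0.48
shift cm [-0.352 -0.26  -0.752] turn deg [-0.14  0.41 -0.29]
```

View pics/s13.png

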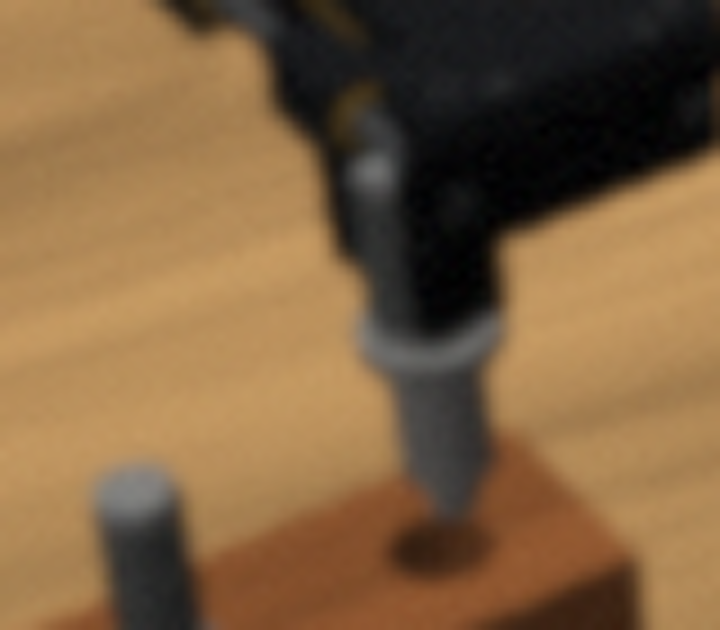

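```bash
python3 -m handwheel '[{"xyz":[-0.35,-0.25,-0.2],"angular":[-0.15,0.4,-0.3]},{"xyz":[-0.05,-0.03,0.0],"angular":[0,0,0]},{"xyz":[0,0,0],"angular":[0,0,0]}]'
python3 -c "
from h import *
for i in range(3):
  fix(.5158,-.1491,.137,8.4);s=get_image('scene')
crop(s,150,160,80,70,9,'pics/s14.png')"
```

```text
time: 15.0
position: [0.5154, -0.1501, 0.1433]
tool_rot: [-0.115, 1.567, 0.114]
ft_force: [-0.0, 0.0, -3.0]
grip_width: 0.308
t15.00 p [ 0.5154 -0.1501  0.1433] F [-0.03  0.02 -3.04] T [-0.11 -0.02 -0.01] w2.682 appr [ 1.1e-03 -9.0e-04 -1.0e+00] jaw 8.35 jz 0.0009 q7 0.48
shift cm [ 0.041  0.099 -0.626] turn deg [0.05 0.06 0.05]
t15.05 p [ 0.5153 -0.1501  0.1432] F [ 0.2  -0.59 -3.71] T [-0.05  0.03 -0.02] w2.699 appr [ 9.e-04 -9.e-04 -1.e+00] jaw 8.34 jz 0.0007 q7 0.48
shift cm [ 0.051  0.102 -0.619] turn deg [0.05 0.05 0.06]
t15.10 p [ 0.5154 -0.1501  0.1432] F [ 0.74  0.61 -3.32] T [-0.09  0.01  0.03] w2.733 appr [ 9.e-04 -9.e-04 -1.e+00] jaw 8.34 jz 0.0008 q7 0.48
shift cm [ 0.045  0.096 -0.617] turn deg [0.05 0.05 0.06]
```

View pics/s14.png

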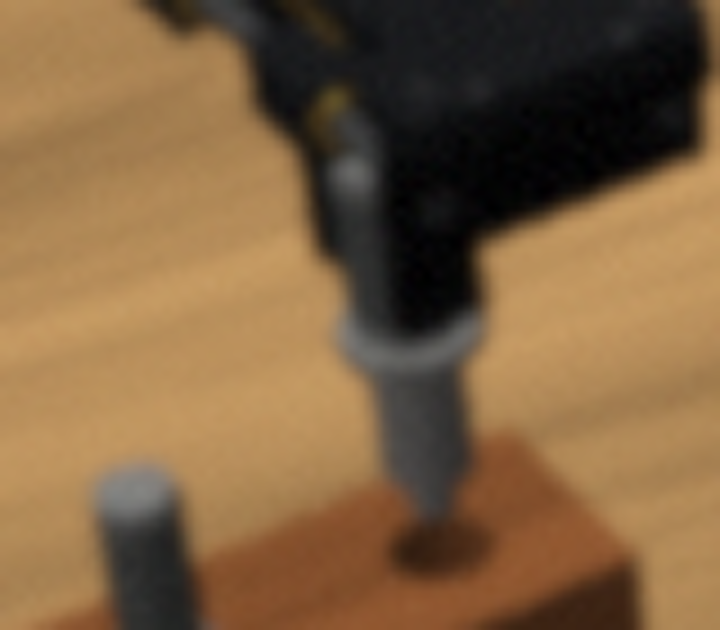

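```bash
python3 -m handwheel '[{"xyz":[0.05,0.1,-0.6],"angular":[0,0,0]},{"xyz":[0,0,-0.6],"angular":[0,0,0]},{"xyz":[0,0,-0.4],"angular":[0,0,0]}]'
python3 -c "
from h import *
fix(.5158,-.1491,.12,8.4)"
```

```text
time: 15.4
position: [0.5169, -0.149, 0.1269]
tool_rot: [-0.115, 1.564, 0.114]
ft_force: [-0.6, 0.5, -3.0]
grip_width: 0.315
t15.40 p [ 0.5169 -0.149   0.1269] F [-0.58  0.45 -3.04] T [-0.08  0.1   0.  ] w2.737 appr [ 3.5e-03 -7.0e-04 -1.0e+00] jaw 8.36 jz 0.0034 q7 0.49
shift cm [-0.108 -0.015 -0.693] turn deg [0.04 0.2  0.04]
```

```bash
python3 -m handwheel '[{"xyz":[-0.1,0,-0.4],"angular":[0,0.2,0]},{"xyz":[0,0,-0.3],"angular":[0,0,0]}]'
python3 -c "
from h import *
fix(.5158,-.1491,.12,8.4)"
python3 -m handwheel '[{"xyz":[0,0,-0.3],"angular":[0,0,0]},{"xyz":[0,0,-0.3],"angular":[0,0,0]}]'
python3 -c "
from h import *
fix(.5158,-.1491,.1,8.4)"
```

```text
time: 15.57
position: [0.5152, -0.1487, 0.1183]
tool_rot: [-0.115, 1.57, 0.114]
ft_force: [0.4, -0.0, -2.9]
grip_width: 0.314
t15.57 p [ 0.5152 -0.1487  0.1183] F [ 0.36 -0.02 -2.88] T [-0.11 -0.01  0.05] w2.730 appr [-1.8e-03 -7.0e-04 -1.0e+00] jaw 8.37 jz -0.0019 q7 0.50
shift cm [ 0.056 -0.037  0.173] turn deg [ 0.04 -0.1   0.03]
time: 15.73
position: [0.5149, -0.1486, 0.1111]
tool_rot: [-0.115, 1.571, 0.114]
ft_force: [0.2, 0.0, -3.1]
grip_width: 0.307
t15.73 p [ 0.5149 -0.1486  0.1111] F [ 0.22  0.   -3.07] T [-0.07  0.01  0.01] w2.667 appr [-2.9e-03 -8.0e-04 -1.0e+00] jaw 8.37 jz -0.003 q7 0.50
shift cm [ 0.09  -0.045 -1.108] turn deg [ 0.05 -0.17  0.03]
```

```bash
python3 -m handwheel '[{"xyz":[0.08,-0.04,-0.7],"angular":[0,-0.15,0]},{"xyz":[0,0,-0.8],"angular":[0,0,0]},{"xyz":[0,0,-0.6],"angular":[0,0,0]},{"xyz":[0,0,-0.3],"angular":[0,0,0]}]'
python3 -c "
from h import *
fix(.5158,-.1491,.0775,8.4)"
```

```text
time: 16.07
position: [0.5153, -0.1492, 0.0844]
tool_rot: [-0.115, 1.569, 0.114]
ft_force: [0.3, 0.5, -3.5]
grip_width: 0.31
t16.07 p [ 0.5153 -0.1492  0.0844] F [ 0.28  0.46 -3.53] T [-0.07  0.04 -0.02] w2.694 appr [-9.e-04 -9.e-04 -1.e+00] jaw 8.37 jz -0.0011 q7 0.53
shift cm [ 0.052  0.01  -0.693] turn deg [ 0.05 -0.05  0.03]
```

```bash
python3 -m handwheel '[{"xyz":[0.05,0,-0.35],"angular":[0,0,0]},{"xyz":[0,0,-0.2],"angular":[0,0,0]},{"xyz":[0,0,-0.15],"angular":[0,0,0]}]'
python3 -c "
from h import *
fix(.5158,-.1491,.0775,8.4)"
python3 -m handwheel '[{"xyz":[0,0,-0.1],"angular":[0,0,0]},{"xyz":[0,0,-0.1],"angular":[0,0,0]}]'
python3 -c "
from h import *
fix(.5158,-.1491,.0775,8.4)"
```

```text
time: 16.32
position: [0.5157, -0.1491, 0.0774]
tool_rot: [-0.115, 1.57, 0.115]
ft_force: [-8.9, 2.1, 24.0]
grip_width: 0.311
t16.32 p [ 0.5157 -0.1491  0.0774] F [-8.86  2.1  23.95] T [ 0.47  2.08 -0.  ] w2.707 appr [-2.4e-03 -1.0e-04 -1.0e+00] jaw 8.36 jz -0.0024 q7 0.54
shift cm [0.012 0.004 0.013] turn deg [ 0.   -0.14  0.04]
time: 16.48
position: [0.5157, -0.1492, 0.0775]
tool_rot: [-0.113, 1.571, 0.116]
ft_force: [-2.9, 1.5, 4.9]
grip_width: 0.31
t16.48 p [ 0.5157 -0.1492  0.0775] F [-2.89  1.52  4.91] T [0.07 0.91 0.04] w2.701 appr [-0.0032  0.0017 -1.    ] jaw 8.36 jz -0.0029 q7 0.54
shift cm [ 0.012  0.005 -0.004] turn deg [-0.1  -0.18  0.04]
```

```bash
python3 -m handwheel '[{"xyz":[0,0,0],"angular":[0,0,0]},{"xyz":[0,0,0],"angular":[0,0,0]},{"xyz":[0,0,0.05],"angular":[0,0,0]},{"xyz":[0,0,0.05],"angular":[0,0,0]}]' 8.7
python3 -m handwheel '[{"xyz":[0,0,0.05],"angular":[0,0,0]},{"xyz":[0,0,0.05],"angular":[0,0,0]},{"xyz":[0,0,0.05],"angular":[0,0,0]},{"xyz":[0,0,0.05],"angular":[0,0,0]},{"xyz":[0,0,0.05],"angular":[0,0,0]}]' 
python3 -m handwheel '[{"xyz":[0,0,0.05],"angular":[0,0,0]},{"xyz":[0,0,0.05],"angular":[0,0,0]},{"xyz":[0,0,0.05],"angular":[0,0,0]},{"xyz":[0,0,0.05],"angular":[0,0,0]},{"xyz":[0,0,0.05],"angular":[0,0,0]}]'
```

```text
time: 16.82
position: [0.5184, -0.1497, 0.0802]
tool_rot: [-0.114, 1.565, 0.115]
ft_force: [0.6, 0.4, 0.5]
grip_width: 0.527
time: 17.23
position: [0.5194, -0.1498, 0.0834]
tool_rot: [-0.115, 1.563, 0.115]
ft_force: [-0.0, -0.5, -0.0]
grip_width: 0.909
time: 17.65
position: [0.5193, -0.1498, 0.086]
tool_rot: [-0.115, 1.563, 0.115]
ft_force: [0.4, 0.2, 0.1]
grip_width: 0.995
```

Released. Now straight up, then off to the side so both cameras can see the block.

```bash
python3 -m handwheel '[{"xyz":[-0.2,0,1.5],"angular":[0,0,0]},{"xyz":[0,0,2.5],"angular":[0,0,0]},{"xyz":[0,0,3],"angular":[0,0,0]},{"xyz":[0,0,3.5],"angular":[0,0,0]},{"xyz":[0,0,3],"angular":[0,0,0]}]'
python3 -m handwheel '[{"xyz":[0,4,0],"angular":[0,0,0]},{"xyz":[0,4,0],"angular":[0,0,0]},{"xyz":[0,4,0],"angular":[0,0,0]},{"xyz":[0,3,0],"angular":[0,0,0]},{"xyz":[0,1,0.1],"angular":[0,0,0]}]'
python3 -c "
from h import *
fix();s=get_image('scene');t=get_image('top');fix()
crop(s,130,140,240,130,3,'pics/s15.png');crop(t,305,220,85,50,8,'pics/t15.png');cv2.imwrite('pics/tf.png',t['pixels'])"
```

```text
time: 18.07
position: [0.5102, -0.1487, 0.2183]
tool_rot: [-0.113, 1.58, 0.115]
ft_force: [1.0, 0.6, 1.7]
grip_width: 0.997
time: 18.48
position: [0.5134, 0.0098, 0.2301]
tool_rot: [-0.103, 1.562, 0.102]
ft_force: [-0.7, 0.4, -0.6]
grip_width: 1.003
t18.48 p [0.5134 0.0098 0.2301] F [-0.68  0.44 -0.58] T [-0.06  0.05 -0.01] w8.722 appr [ 0.0065 -0.     -1.    ] jaw 7.5 jz 0.0064 q7 0.07
shift cm [0 0 0] turn deg [0.   0.37 0.  ]
t18.58 p [0.5137 0.0072 0.2301] F [ 0.2  -0.76 -0.09] T [-0.05  0.08 -0.01] w8.707 appr [ 0.0065 -0.0017 -1.    ] jaw 7.46 jz 0.0062 q7 0.07
shift cm [0 0 0] turn deg [0.1  0.37 0.  ]
```

View pics/s15.png

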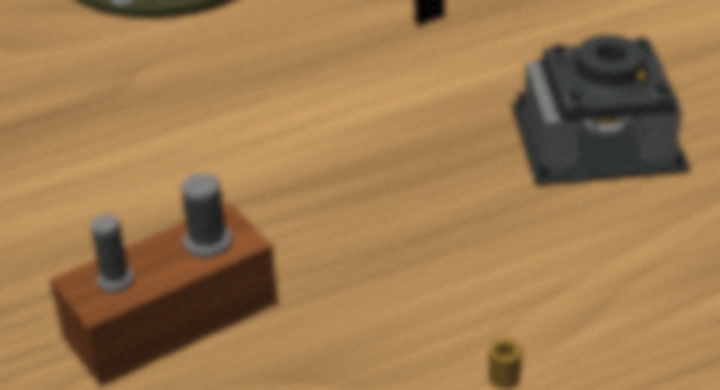

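View pics/t15.png

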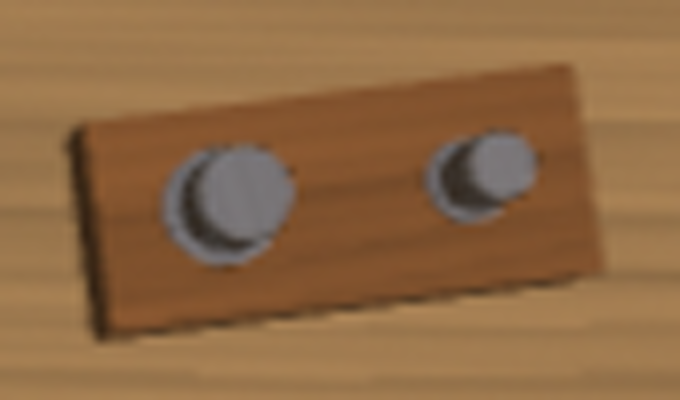

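View pics/tf.png

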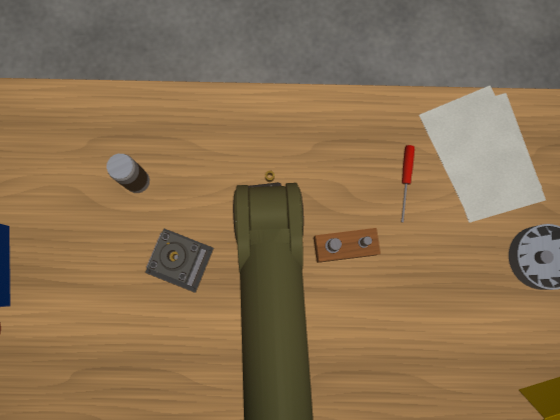

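The larger driver's grip top is at (243,195) in the crop. It was at (244,200) before, so it is back within about 1 mm and upright. The other objects look unmoved, and bronze shows in the cage window below the empty bore.

```bash
python3 -c "
from h import *
st(); print(close_job())"
```

```text
t18.58 p [0.5137 0.0072 0.2301] F [ 0.2  -0.76 -0.09] T [-0.05  0.08 -0.01] w8.707 appr [ 0.0065 -0.0017 -1.    ] jaw 7.46 jz 0.0062 q7 0.07
the job is handed in; nothing more can be done
None
```

The worn bush is out of the housing and down on the cage floor, and the larger driver is back upright in its own hole. I handed the job in at 18.6 s of the 72 s allowed; the hand-in reports no verdict.

**Pressing out:** I felt the pilot nose in over the bush's rim, which took a shift of about 1 mm after it first caught. I then pressed down in small steps at about 15 N. The bush travelled about 34 mm and stopped hard, and I pressed to about 26 N to confirm it had landed. That was the highest press reading; I only read the force at the end of each move, so peaks in between weren't seen. The pictures show the bore empty and bronze in the cage window.

**Putting the driver back:** The gripper reached the same height at which it first picked the driver up (77.5 mm), so the collar is resting on the block. The press into the block read 24 N and was eased off before I released. In the top view the grip stands within about 1 mm of where it started. The smaller driver, new bush, screwdriver and spray can look unmoved, and the open gripper was well clear of everything.

**What disagreed:** The two cameras put things up to about 4–5 mm apart. The scene camera also showed the held driver about 1 px off its computed position. I corrected for this by comparing the nose with the bush in the same picture, and then by feel. The press-out travel read about 34.1 mm against the nominal 34.5 mm, still above the 32.5 mm required.

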